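# Hang the ring scraper back in the low cupboard

### The arm

A 7-joint arm with a two-finger parallel gripper is mounted at the origin on the work surface. World frame = base frame: x ahead of the robot, y to its left, z up, the work surface at z = 0. Lengths are in m, angles in rad, forces in N, time in s.
With the tool pointing down it reaches from about 0.35 to 0.9 m from the base axis. Payload 8.1 kg.
Tool frame: the origin (TCP) lies at the very end of the fingers, on their centre line; the grasp point (between the pads) lies 19 mm behind it (arm.grasp_offset is the distance from the TCP to the grasp point, in m); z points along the fingers, y is the direction in which the jaws open and shut (so a half turn about z gives the same grasp; the last joint's range is limited). The gripper opens to 92 mm and grips with 3 to 60 N. Pads are 19 mm wide; open, the fingers measure 130 mm over their backs; the gripper's body (75 mm by 190 mm) begins 47 mm behind the grasp point.
Start: joints at [-1.453, 0.434, 0.025, 1.573, -0.012, 1.134, -0.075], TCP at [0.137, 0.61, 0.227] pointing down, gripper open.
Joint ranges: [-2.62, 2.62], [-0.44, 2.09], [-1.27, 1.32], [0.08, 2.57], [-1.32, 4.46], [0.12, 2], [-2.74, 2.74]. Speed limits (rad/s): [2.22, 2.22, 3.01, 3.01, 3.14, 3.14, 3.14].

### API

Orientations are given as a rotation vector (axis times angle).
In Python, from cell import arm, eyes, workorder gives the robot as it stands.
- The arm moves only by the shell command python3 -m inch 'ROWS' [FORCE]. ROWS is JSON, a list that holds one entry, the list of rows, each a list of 5 numbers: the closure, from 0 (fully open) to 1 (shut), then the shift along the tool's x, y, z in mm, then the turn about the tool's z in degrees. A call has 1 to 12 rows; each row shifts and turns the pose as measured when the row begins, along the tool's axes as they then stand; what a row does not reach is not made up. A row lasts 1/10 s, in which the tool goes at most 50 mm and 8.59 degrees, less where a joint would pass 70% of its speed; a pose out of reach is approached as far as the arm can. A call with a gripper value outside its range is refused whole. The fingers move at their own pace and stop on an object; FORCE is the grip in N (left out, the last holds). Time passes only in rows, so rows that do not move let the fingers close. It gives the time, the measured TCP pose, the force and the opening at its end, in the units of the state.
- arm.observe(): the state, without advancing time (a new reading comes with each control period).
- eyes.get_image(name): name is "side" or "top"; returns a dict with "frame" (480x640x3 uint8, blue, green, red), "intrinsics" (3x3 intrinsics, pixels), "rvec" (rotation vector, rad) and "tvec" (3), from world to camera coordinates, as OpenCV has them. Camera axes: x right, y down, z forward; pixel columns grow to the right and rows downward; lengths in m; the calibration is good to about 2 mm. A picture is of the moment at which its call begins. There is no depth.
- workorder.sign_off(): hands the job in, once; it reports no verdict.
The state is a dict: "clock": time; "joints": joint angles; "dq": joint speeds; "joint_efforts": joint torques, N m; "position": TCP position; "ee_rot": TCP orientation; "force": force on the tool from outside, world axes, zero at the start; "ft_torque": the same for the moment, N m; "width": opening from 0.0 (shut) to 1.0 (fully open).
Only numpy, scipy, OpenCV 4.12 (cv2) and the standard library are available. Lean on these libraries where they do the work, as an engineer would, in place of code of your own. Each camera call takes 0.05 s, during which the arm holds its last target.

### The job

Slide the low cupboard's door open by its tab, hang the scraper that has a ring at its end by that ring on the hook inside (it must be tilted ring-up to get under the front rail and over the hook's tip), let go of it so that it hangs there, then slide the door fully shut. Leave everything else on the bench where it is.

Things in the scene. Friction and masses are not known exactly. Their poses are not given: they have to be found in the camera images.
- cupboard: Fixed low white bench-top cupboard, clear roof and back. Origin on the bench (z 0), middle of its front plane; +x points into it (away from the robot), +y to its left bay. 460 mm wide, 200 deep inside, floor 6 thick, roof underside at z 285 mm, roof top 291. Two 220 mm bays: right (y<0) has the hook, left (y>0) a jar. The partition between them starts at x = 100 mm.
- front_rail (a point): Middle of the lower edge of the cupboard's front rail, which hangs from the roof along the whole front: 10 mm thick (cupboard x 0 to 10 mm), from z 285 down to z 243 mm. The scraper must pass below it.
- rest_rail (a point): Middle of the front face of a rubber-padded rail across the right bay, below and behind the hook: front face 108 mm behind the cupboard's front plane, 22 mm thick, z 72 to 98 mm. The hung scraper's handle comes to lean lightly on it, which stops it swinging.
- door (a joint): Sliding door, in m: 0 = fully shut (covers the right, hook bay), grows as it slides along the cupboard's +y, 0.22 = fully open (before the left bay). About 1.5 N friction, stays where left. Panel 220 mm wide, 6 thick, its mid-plane 7 mm in front of the cupboard's front plane, top at z 278 mm.
- door_tab (a point): Grip point of the steel pull tab that stands up from the door's middle: 318 mm above the bench, 12 mm in front of the door's mid-plane. Tab 14 mm wide along the sliding direction, 24 mm in cupboard x, top at z 335 mm (44 mm over the roof). Moves with the door; axes as the cupboard's.
- hook: Fixed steel hook of 7 mm round bar in the right bay. Origin at its elbow, on the bar's axis, 220 mm above the bench, 100 mm behind the cupboard's front plane. From there the bar runs level 100 mm along +x to the rear; towards the robot a straight prong 30 mm long rises at 45 degrees (-x +z). Axes as the cupboard's.
- hook_tip (a point): Centre of the hook's rounded tip, 21 mm in front of (-x) and 21 mm above the elbow; on the bar's axis, bar radius 3.5 mm. A round collar, 36 mm across, sits on the level bar 18 to 22 mm behind the elbow and stops the ring there.
- scraper: Loose scraper with a hanging ring, about 0.12 kg, lying flat. Origin: underside of its wooden handle, at the middle; +x towards the ring, z up as it lies. Handle 60 mm long (x -30 to 30), 20 wide (y), 22 tall. Steel blade 52 wide, 3 thick, x -28 to -65 mm. An 8 mm wide neck leads to the ring, centre at x = 120 mm. Length 208 mm.
- scraper_ring (a point): Centre of the scraper's ring: 120 mm along the tool's +x from the handle's middle, 11 mm above the underside. Ring of 7 mm round bar, 32 mm clear inside, 46 mm outside; the hole's axis is the scraper's z. Axes as the scraper's.
- plain_scraper: Look-alike scraper without neck and ring (only a 32 mm tang), 127 mm long, loose, same handle, origin and axes alike; leave it alone.
- jar: Jar, 70 mm wide, 90 mm high, standing in the cupboard's left bay; origin under its centre. Leave alone.
- bottle: Bottle, 60 mm wide, 170 mm high; origin under its centre. Leave alone.
- can: Can, 66 mm wide, 80 mm high; origin under its centre. Leave alone.
- wax_bar: Wax bar, 90 x 50 x 30 mm; origin under its centre. Leave alone.
- brush: Brush lying on the bench. Leave alone.
- cup: Steel cup, 72 mm wide, 80 mm high; origin under its centre. Leave alone.

How it is judged:
On the way, in this order (a step that is already met when the one before it is completed fails the run):
1. the door is slid open by at least 150 mm (value of joint door above 0.15 m), for 0.1 s.
2. the ring scraper is lifted off the bench, its handle more than 60 mm up (height (world z) of scraper above 0.06 m), for 0.1 s.
3. the ring is on the hook and the scraper hangs there, let go (distance between scraper_ring and hook below 0.032 m and contact force between scraper and hook above 0.3 N and contact force between the fingers and scraper below 0.1 N), for 0.2 s.
At the end, for the whole second after the job is handed in: The scraper hangs at rest on the hook by its ring (ring centre within 32 mm of the hook's elbow, hook carrying it), ring upwards within 17 degrees of vertical, handle middle more than 70 mm above the bench, slower than 50 mm/s; the door is within 12 mm of fully shut and let go (distance between scraper_ring and hook below 0.032 m and contact force between scraper and hook above 0.3 N and angle between scraper's own x axis and vertical below 0.3 rad and height (world z) of scraper above 0.07 m and linear speed of scraper below 0.05 m/s and value of joint door below 0.012 m and contact force between the fingers and door below 0.1 N); the robot touches nothing.
It fails at once if the plain scraper, jar, bottle, can, wax bar, brush or cup is moved by more than 40 mm (distance of any of plain_scraper, jar, bottle, can, wax_bar, brush, cup from where it was at the start of the episode above 0.04 m).
It also fails if it takes over 72 s, if anything falls off the work surface, if the arm or the gripper's body presses on something with over 40 N, if the wrist force passes 120 N, or if a joint passes its speed limit or range.

## Working session

There is one attempt and no reset: what is moved stays moved. The work goes in short steps, Python scripts to look and compute and a shell command to move; the robot and the scene stay as the last step left them, time stands still between calls to the robot, and variables do not carry over. Pictures are saved under pics/ and viewed, and the job is handed in when it is done.

```bash
mkdir -p pics; ls; cat > snap.py <<'E'
import cv2,sys,pickle
from cell import arm,eyes
n=sys.argv[1]
for c in ("side","top"):
    d=eyes.get_image(c); cv2.imwrite(f"pics/{n}_{c}.png",d["frame"]); pickle.dump(d,open(f"/tmp/{n}_{c}.pkl","wb"))
E
python3 snap.py a; python3 - <<'E'
import pickle,cv2
for c in("side","top"):
    d=pickle.load(open(f"/tmp/a_{c}.pkl","rb"));print(d["intrinsics"],d["rvec"],d["tvec"])
    print(-cv2.Rodrigues(d["rvec"])[0].T@d["tvec"].reshape(3))
from cell import arm
print(arm.observe())
E
```

```text
pics
[[445.73682449   0.         317.62948287]
 [  0.         445.73682449 249.34250973]
 [  0.           0.           1.        ]] [ 1.72876017 -2.29110039  0.4656006 ] [0.10649913 0.5818174  1.02162851]
[0.16697552 0.0692246  1.16657854]
[[495.29337302   0.         319.31963759]
 [  0.         495.29337302 240.79974546]
 [  0.           0.           1.        ]] [ 2.09672249 -2.14075621  0.15899151] [-0.01375525  0.61463781  1.42114799]
[ 0.35786484 -0.06026228  1.50530119]
{'clock': 0.1, 'joints': array([-1.45257117,  0.43515889,  0.02496587,  1.57399833, -0.01157975,
        1.1339986 , -0.07510388]), 'dq': array([-4.18393464e-04,  2.93156551e-04,  2.81662438e-04, -1.14104599e-03,
       -2.86543195e-03,  6.34001427e-04,  6.66035216e-05]), 'joint_efforts': array([ 2.47471675e-03, -6.69117093e+01,  9.87597518e-01, -3.15142822e+01,
       -6.05944754e-02,  3.74279078e-02,  3.43482623e-05]), 'position': array([0.13685075, 0.60936658, 0.2260229 ]), 'ee_rot': array([-3.46255549e-01, -3.12243984e+00,  2.22824702e-03]), 'force': array([ 0.34229775, -0.07016152,  0.2125962 ]), 'ft_torque': array([ 0.03143665, -0.08328869, -0.0021584 ]), 'width': 1.0021131171598172}
```

```bash
ls -la; ls /tmp
```

```text
total 16
drwxr-xr-x  3 agent agent 4096 Dec  6 10:33 .
drwxr-xr-x 23 root  root  4096 Dec  6 10:33 ..
drwxr-xr-x  2 agent agent 4096 Dec  6 10:33 pics
-rw-r--r--  1 agent agent  203 Dec  6 10:33 snap.py
a_side.pkl
a_top.pkl
bash_jobs.1000
bash_tool_71fc1b0c-7b42-4274-adec-8fca0515517f
rq
```

View pics/a_side.png

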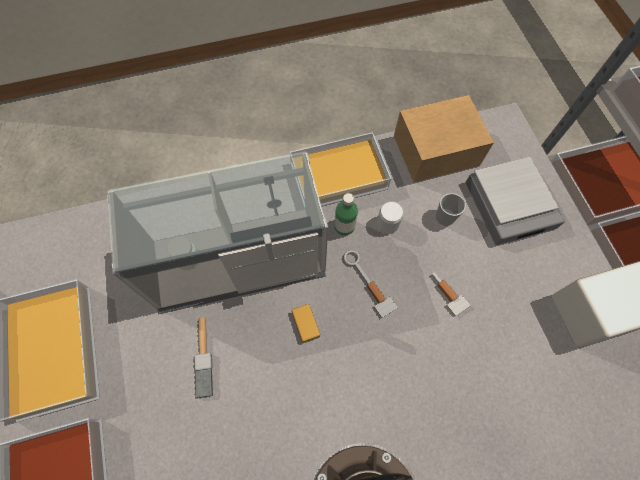

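View pics/a_top.png

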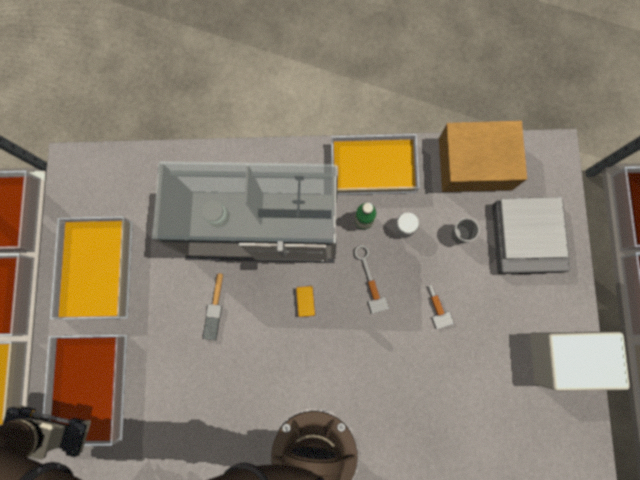

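The side view shows the cupboard with its tab near (268,245). The ring scraper's ring is at about (351,259) and its blade at (384,309). In the top view the ring is at (361,253) and the tab at (280,245). I'll zoom in for accurate features.

```bash
python3 - <<'E'
import cv2
s=cv2.imread("pics/a_side.png");t=cv2.imread("pics/a_top.png")
cv2.imwrite("pics/z1.png",cv2.resize(s[140:320,100:340],None,fx=3.3,fy=3.3,interpolation=cv2.INTER_CUBIC))
cv2.imwrite("pics/z2.png",cv2.resize(t[150:270,150:350],None,fx=4,fy=4,interpolation=cv2.INTER_CUBIC))
cv2.imwrite("pics/z3.png",cv2.resize(s[240:330,330:410],None,fx=6,fy=6,interpolation=cv2.INTER_CUBIC))
E
```

```text
(no output)
```

View pics/z1.png

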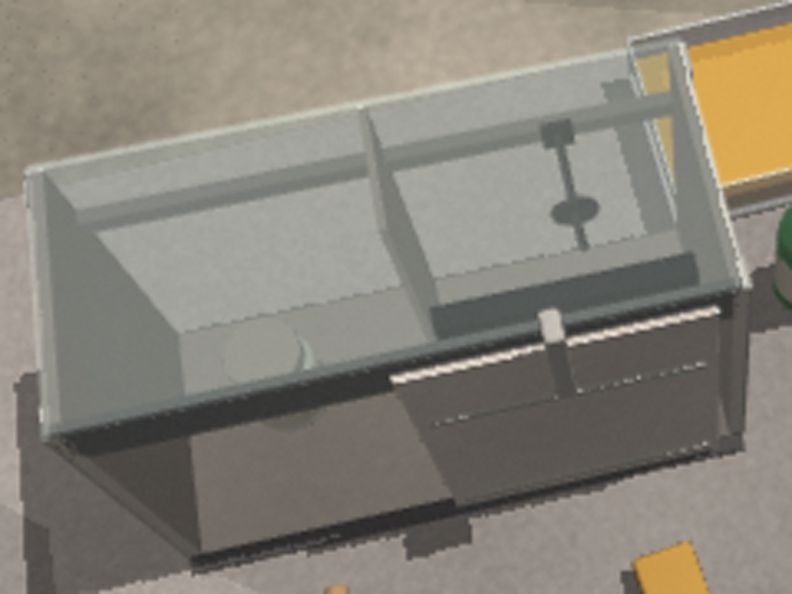

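View pics/z2.png

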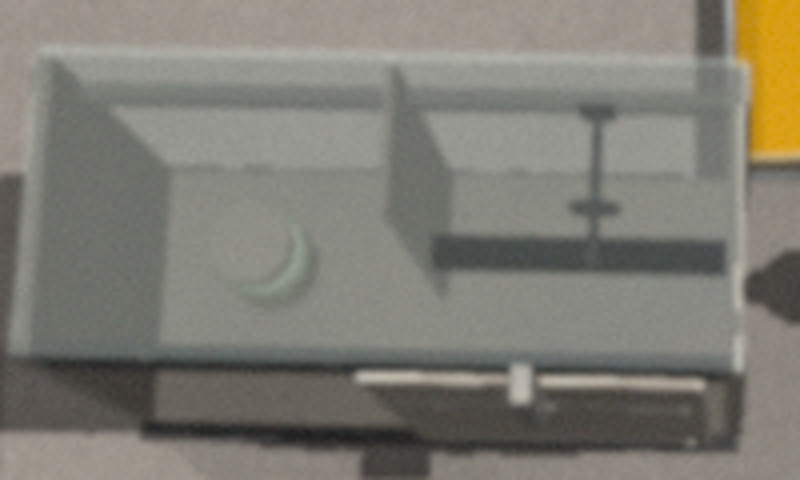

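View pics/z3.png

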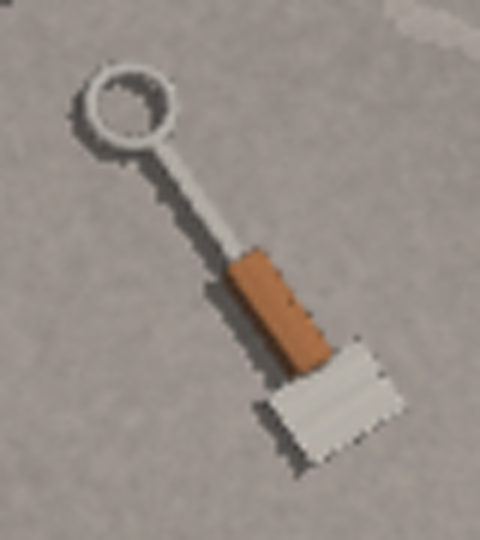

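```bash
cat > geo.py <<'E'
import numpy as np,cv2,pickle
def load(n,c): return pickle.load(open(f"/tmp/{n}_{c}.pkl","rb"))
def ray(d,uv):
    R=cv2.Rodrigues(d["rvec"])[0]; C=-R.T@d["tvec"].reshape(3)
    v=R.T@np.linalg.inv(d["intrinsics"])@np.array([uv[0],uv[1],1.]); return C,v
def plane(d,uv,z):
    C,v=ray(d,uv); return (C+v*(z-C[2])/v[2]).round(4)
def tri(d1,u1,d2,u2):
    P=[]
    for d in(d1,d2):
        R=cv2.Rodrigues(d["rvec"])[0];P.append(d["intrinsics"]@np.c_[R,d["tvec"].reshape(3)])
    X=cv2.triangulatePoints(P[0],P[1],np.array(u1,float),np.array(u2,float)).ravel();return (X[:3]/X[3]).round(4)
def proj(d,X): return cv2.projectPoints(np.array(X,float).reshape(-1,3),d["rvec"],d["tvec"],d["intrinsics"],None)[0].reshape(-1,2).round(1)
E
python3 - <<'E'
from geo import *
s,t=load("a","side"),load("a","top")
S=lambda x,y:((x+.5)/3.3+99.5,(y+.5)/3.3+139.5); T=lambda x,y:((x+.5)/4+149.5,(y+.5)/4+149.5)
Z=lambda x,y:((x+.5)/6+329.5,(y+.5)/6+239.5)
for nm,a,b in[("LF",(45,438),(12,355)),("RF",(748,287),(742,368)),("BL",(28,168),(40,50)),("BR",(682,44),(748,62))]:
    print(nm,plane(s,S(*a),.291),plane(t,T(*b),.291),tri(s,S(*a),t,T(*b)))
print("tab",plane(s,S(551,313),.335),plane(t,T(519,366),.335))
print("tabface side",plane(s,S(553,325),.335),plane(t,T(519,384),.335))
print("ring",plane(s,Z(131,105),.011),plane(t,(361.5,253.5),.011))
# masks for handles orange
for d in(s,t):
    h=cv2.cvtColor(d["frame"],cv2.COLOR_BGR2HSV);m=cv2.inRange(h,(3,120,90),(14,255,255))
    for c in cv2.findContours(m,0,2)[0]:
        if 40<cv2.contourArea(c)<600:
            (x,y),wh,a=cv2.minAreaRect(c);print("handle",(x,y),wh,a,plane(d,(x,y),.018))
E
```

```text
LF [0.5849 0.3868 0.291 ] [0.5882 0.3872 0.291 ] [0.5903 0.3911 0.2799]
RF [ 0.5651 -0.0692  0.291 ] [ 0.5693 -0.0713  0.291 ] [ 0.5718 -0.0715  0.2763]
BL [0.7852 0.3774 0.291 ] [0.7883 0.377  0.291 ] [0.7914 0.3803 0.2822]
BR [ 0.7612 -0.0782  0.291 ] [ 0.7677 -0.0799  0.291 ] [ 0.7734 -0.0806  0.2734]
tab [0.5614 0.0606 0.335 ] [0.5659 0.063  0.335 ]
tabface side [0.5531 0.0613 0.335 ] [0.555  0.0631 0.335 ]
ring [ 0.5829 -0.1543  0.011 ] [ 0.5795 -0.1532  0.011 ]
handle (376.1148376464844, 291.5608215332031) (21.73830795288086, 6.5098676681518555) 54.462318420410156 [ 0.467  -0.1865  0.018 ]
handle (447.7926940917969, 289.8658752441406) (22.02050018310547, 6.40312385559082) 51.34019470214844 [ 0.4186 -0.3741  0.018 ]
handle (437.1723937988281, 304.9310302734375) (18.9409236907959, 6.685031890869141) 68.19859313964844 [ 0.4195 -0.3714  0.018 ]
handle (373.1999816894531, 289.6000061035156) (18.973663330078125, 6.324554443359375) 71.56504821777344 [ 0.4687 -0.1841  0.018 ]
```

```bash
cat >> geo.py <<'E'
th=np.radians(-2.5);O=np.array([.5768,.1585,0]);EX=np.array([np.cos(th),np.sin(th),0]);EY=np.array([-np.sin(th),np.cos(th),0])
def c2w(x,y,z): return (O+x*EX+y*EY+[0,0,z]).round(4)
def w2c(p): q=np.array(p)-O; return np.array([q@EX,q@EY,q[2]]).round(4)
def to(p,yawdir=None):
    "delta in tool axes (mm) to bring TCP to p; turn (deg) to bring tool y parallel to yawdir (world xy)"
    from cell import arm
    s=arm.observe();R=cv2.Rodrigues(np.array(s["ee_rot"]))[0]
    d=R.T@(np.array(p)-s["position"])*1000
    out=["d mm",d.round(1).tolist()]
    if yawdir is not None:
        v=R.T@np.array([*yawdir,0.]);a=np.degrees(np.arctan2(-v[0],v[1]));a=(a+90)%180-90
        out+=["turn",round(a,1)]
    print(*out,"| pos",s["position"].round(4),"tool z",R[:,2].round(3),"y",R[:,1].round(3),"w",round(s["width"],3),"F",s["force"].round(1),"t",round(s["clock"],2),"q",s["joints"].round(2).tolist())
E
python3 - <<'E'
from geo import *
s,t=load("a","side"),load("a","top")
S=lambda x,y:((x+.5)/3.3+99.5,(y+.5)/3.3+139.5); T=lambda x,y:((x+.5)/4+149.5,(y+.5)/4+149.5)
for a,b in[((575,210),(594,208)),((557,132),(596,112))]:
    X=tri(s,S(*a),t,T(*b));print(X,w2c(X)); print(w2c(plane(s,S(*a),.22)),w2c(plane(t,T(*b),.22)))
print("tab",w2c(plane(s,S(553,325),.335)),w2c(plane(t,T(519,384),.335)))
print("door top ends",w2c(plane(s,S(392,379),.278)),w2c(plane(s,S(720,312),.278)),w2c(plane(t,T(356,376),.278)),w2c(plane(t,T(704,385),.278)))
print("ring side/top",tri(s,((131.5)/6+329.5,105.5/6+239.5),t,(361.5,253.5)))
print("tab target w",c2w(-.019,-.097,.30)); to(c2w(-.019,-.097,.40),EY[:2])
E
```

```text
[0.6928 0.0239 0.2183] [ 0.1218 -0.1294  0.2183]
[ 0.1205 -0.1301  0.22  ] [ 0.1215 -0.1289  0.22  ]
[0.7583 0.0214 0.2222] [ 0.1873 -0.1291  0.2222]
[ 0.1883 -0.1299  0.22  ] [ 0.1882 -0.1281  0.22  ]
tab [-0.0194 -0.0981  0.335 ] [-0.0176 -0.0963  0.335 ]
door top ends [-0.0067  0.0117  0.278 ] [-0.0094 -0.2073  0.278 ] [-0.0054  0.0135  0.278 ] [-0.0065 -0.2063  0.278 ]
ring side/top [ 0.5777 -0.152   0.0247]
tab target w [0.5536 0.0624 0.3   ]
d mm [-526.5, -442.6, -173.3] turn -10.2 | pos [0.1369 0.6094 0.226 ] tool z [-0.    -0.001 -1.   ] y [ 0.219  0.976 -0.001] w 1.002 F [ 0.3 -0.1  0.2] t 0.1 q [-1.45, 0.44, 0.02, 1.57, -0.01, 1.13, -0.08]
```

```bash
python3 -m inch '[[[0.3,0,0,-45,0],[0.3,0,0,-45,0],[0.3,0,0,-45,-5],[0.3,0,0,-38,-5],[0.3,-30,-26,0,0],[0.3,-35,-29,0,0],[0.3,-35,-29,0,0],[0.3,-35,-29,0,0]]]'; python3 -c "
from geo import *
to(c2w(-.019,-.097,.40),EY[:2])"
```

```text
clock: 0.9
position: [0.2638, 0.4911, 0.4015]
ee_rot: [-0.039, -3.137, 0.015]
force: [0.8, 0.3, 0.3]
width: 0.699
d mm [-300.3, -421.4, 4.3] turn 1.1 | pos [0.2638 0.4911 0.4015] tool z [-0.004 -0.009 -1.   ] y [ 0.025  1.    -0.01 ] w 0.699 F [0.8 0.3 0.3] t 0.9 q [-1.22, 0.24, 0.06, 1.43, -0.02, 1.48, 0.39]
```

```bash
python3 -m inch '[[[0.5,-30,-40,0,0],[0.5,-30,-40,0,0],[0.5,-30,-40,0,0],[0.5,-30,-40,0,0],[0.5,-30,-40,0,0],[0.5,-30,-40,0,0],[0.5,-30,-40,0,0],[0.5,-30,-40,0,0],[0.5,-30,-40,0,0],[0.5,-15,-40,0,0]]]'; python3 -c "
from geo import *
to(c2w(-.019,-.097,.40),EY[:2])"
```

```text
clock: 1.9
position: [0.5372, 0.0798, 0.4016]
ee_rot: [-0.038, -3.134, 0.019]
force: [-0.1, -0.6, 1.2]
width: 0.501
d mm [-16.9, -17.0, 1.7] turn 1.1 | pos [0.5372 0.0798 0.4016] tool z [-0.007 -0.012 -1.   ] y [ 0.024  1.    -0.012] w 0.501 F [-0.1 -0.6  1.2] t 1.9 q [-0.57, 0.21, 0.4, 1.49, -0.07, 1.47, 1.38]
```

```bash
python3 -m inch '[[[0.5,-17,-17,0,1],[0.5,0,0,0,0],[0.5,0,0,25,0],[0.5,0,0,0,0]]]'; python3 snap.py b; python3 -c "
from geo import *
to(c2w(-.019,-.097,.303),EY[:2])
import cv2
t=cv2.imread('pics/b_top.png');cv2.imwrite('pics/zb.png',cv2.resize(t[150:300,200:350],None,fx=4,fy=4))"
```

```text
clock: 2.3
position: [0.5548, 0.0528, 0.3753]
ee_rot: [-0.086, -3.132, 0.024]
force: [-0.2, -0.7, -1.4]
width: 0.5
d mm [2.7, 10.1, 75.3] turn -0.6 | pos [0.5561 0.0533 0.3785] tool z [-0.004 -0.014 -1.   ] y [ 0.054  0.998 -0.014] w 0.498 F [-0.2 -0.2  0.7] t 2.4 q [-0.52, 0.24, 0.43, 1.5, -0.09, 1.42, 1.42]
```

View pics/zb.png

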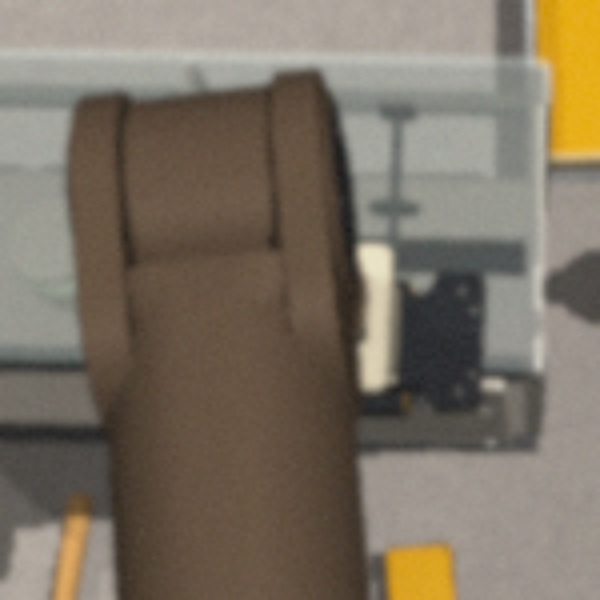

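The arm covers the tab in the top view. The hook is still visible at zoom (395,230), and the gripper body is aligned with the door. I'll go down with the corrected offset.

```bash
python3 -m inch '[[[0.5,3,10,20,0],[0.5,0,0,20,0],[0.5,0,0,0,0],[0.5,0,0,20,0],[0.5,0,0,12,0],[0.5,0,0,0,0]]]'; python3 -c "
from geo import *
to(c2w(-.019,-.097,.303),EY[:2])"
```

```text
clock: 3.0
position: [0.5556, 0.0678, 0.3131]
ee_rot: [0.073, 3.135, -0.015]
force: [-0.2, -0.2, 0.4]
width: 0.501
d mm [1.9, -5.4, 10.2] turn -0.2 | pos [0.5556 0.0678 0.3131] tool z [ 0.006 -0.01  -1.   ] y [ 0.047  0.999 -0.009] w 0.501 F [-0.2 -0.2  0.4] t 3.0 q [-0.54, 0.27, 0.41, 1.63, -0.1, 1.26, 1.41]
```

```bash
python3 -m inch '[[[0.5,0,0,6,0],[0.5,2,15,0,0],[0.5,0,20,0,0],[0.5,0,20,0,0],[0.5,0,20,0,0],[0.5,0,20,0,0],[0.5,0,20,0,0],[0.5,0,20,0,0],[0.5,0,20,0,0],[0.5,0,0,0,0]]]'; python3 -c "
from geo import *
to(c2w(-.019,.124,.305),EY[:2])"
```

```text
clock: 4.0
position: [0.5608, 0.2314, 0.3099]
ee_rot: [0.078, 3.132, -0.021]
force: [-1.2, 0.2, -0.7]
width: 0.497
d mm [0.2, 51.9, 4.2] turn -0.4 | pos [0.5608 0.2314 0.3099] tool z [ 0.008 -0.013 -1.   ] y [ 0.05   0.999 -0.013] w 0.497 F [-1.2  0.2 -0.7] t 4.0 q [-0.73, 0.35, 0.35, 1.52, -0.11, 1.29, 1.14]
```

```bash
python3 -m inch '[[[0.5,0,18,0,0],[0.5,0,18,0,0],[0.5,0,8,0,0],[0.5,0,0,0,0],[0.5,0,0,0,0]]]'; python3 snap.py c; python3 -c "
from geo import *
to(c2w(-.019,.124,.305),EY[:2])
import cv2
t=cv2.imread('pics/c_side.png');cv2.imwrite('pics/zc.png',cv2.resize(t[140:320,100:340],None,fx=3.3,fy=3.3))"
```

```text
clock: 4.5
position: [0.5634, 0.2748, 0.3107]
ee_rot: [0.083, 3.131, -0.024]
force: [0.4, -0.1, 0.1]
width: 0.501
d mm [0.7, 8.7, 5.6] turn -0.5 | pos [0.5634 0.2745 0.3108] tool z [ 0.009 -0.015 -1.   ] y [ 0.053  0.998 -0.015] w 0.502 F [-0.7 -1.1  0.1] t 4.6 q [-0.78, 0.39, 0.34, 1.46, -0.11, 1.31, 1.08]
```

View pics/zc.png

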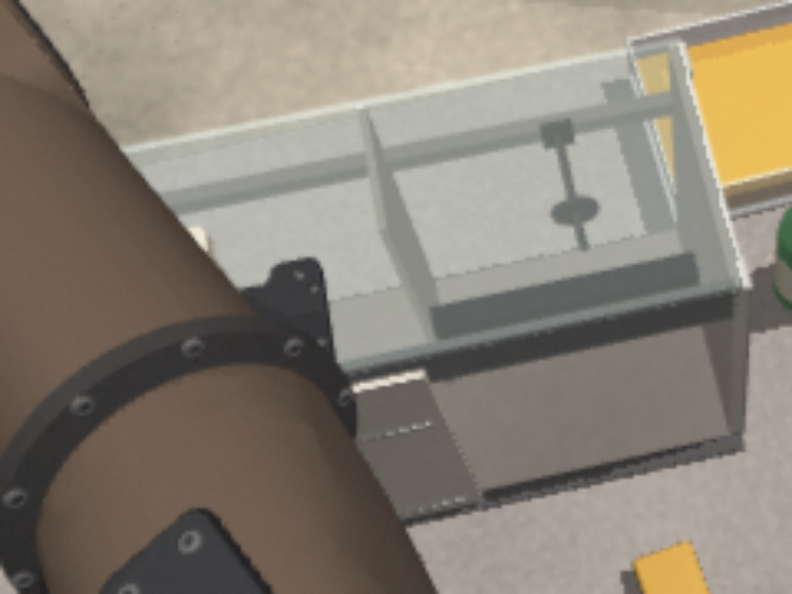

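```bash
python3 -m inch '[[[0.5,0,10,0,0],[0.5,0,5,0,0],[0.5,0,0,0,0],[0.5,0,0,-40,0],[0.5,0,0,-45,0],[0.5,0,0,-30,0]]]'; python3 -c "
from geo import *
s=load('c','side')
S=lambda x,y:((x+.5)/3.3+99.5,(y+.5)/3.3+139.5)
print(w2c(plane(s,S(426,374),.278)))
to(c2w(-.019,.124,.42),EY[:2])"
```

```text
clock: 5.2
position: [0.5614, 0.2887, 0.4238]
ee_rot: [-0.091, -3.14, 0.039]
force: [1.4, -0.2, 0.3]
width: 0.5
[-0.0084 -0.0104  0.278 ]
d mm [-2.1, -5.3, 4.0] turn -0.8 | pos [0.5614 0.2887 0.4238] tool z [-0.001 -0.025 -1.   ] y [ 0.058  0.998 -0.025] w 0.5 F [ 1.4 -0.2  0.3] t 5.2 q [-0.79, 0.38, 0.36, 1.21, -0.11, 1.59, 1.05]
```

```bash
python3 -c "
from geo import *
to([.452,-.190,.2],(-.269,.963))"; python3 -m inch '[[[0.3,30,-40,0,0],[0.3,20,-45,0,0],[0.3,10,-45,0,0],[0.3,10,-45,0,5],[0.3,10,-45,0,5],[0.3,0,-45,0,0],[0.3,0,-45,0,0],[0.3,0,-45,0,0],[0.3,0,-45,10,0],[0.3,0,-30,20,0],[0.3,0,0,30,0],[0.3,0,0,0,0]]]';  python3 -c "
from geo import *
to([.452,-.190,.2],(-.269,.963))"
```

```text
d mm [81.6, -478.5, 235.6] turn -18.9 | pos [0.5614 0.2887 0.4238] tool z [-0.001 -0.025 -1.   ] y [ 0.058  0.998 -0.025] w 0.5 F [ 1.4 -0.2  0.3] t 5.2 q [-0.79, 0.38, 0.36, 1.21, -0.11, 1.59, 1.05]
clock: 6.4
position: [0.4189, -0.137, 0.3767]
ee_rot: [0.362, 3.095, -0.011]
force: [-0.2, 0.6, -0.2]
width: 0.703
d mm [-39.8, -43.2, 178.0] turn -28.9 | pos [ 0.4189 -0.137   0.3767] tool z [ 0.024 -0.01  -1.   ] y [ 0.231  0.973 -0.004] w 0.703 F [-0.2  0.6 -0.2] t 6.4 q [-0.47, -0.03, 0.65, 1.79, 0.03, 1.35, 1.52]
```

```bash
python3 -m inch '[[[0.3,-20,-20,30,-8],[0.3,-20,-20,40,-8],[0.3,0,0,40,-8],[0.3,0,0,30,-5],[0.3,0,0,10,0],[0.3,0,0,0,0]]]';  python3 -c "
from geo import *
to([.452,-.190,.06],(-.269,.963))"; python3 snap.py d;python3 -c "
import cv2
t=cv2.imread('pics/d_side.png');cv2.imwrite('pics/zd.png',cv2.resize(t[200:350,280:480],None,fx=4,fy=4))"
```

```text
clock: 7.0
position: [0.4618, -0.1757, 0.2398]
ee_rot: [-0.407, 3.08, -0.02]
force: [-0.5, -0.0, -0.5]
width: 0.703
d mm [19.1, -8.1, 179.4] turn -0.5 | pos [ 0.4618 -0.1757  0.2398] tool z [ 0.036 -0.008 -0.999] y [-0.26   0.966 -0.017] w 0.703 F [-0.5 -0.  -0.5] t 7.0 q [-0.33, 0.2, 0.7, 1.94, -0.16, 1.02, 2.28]
```

View pics/zd.png

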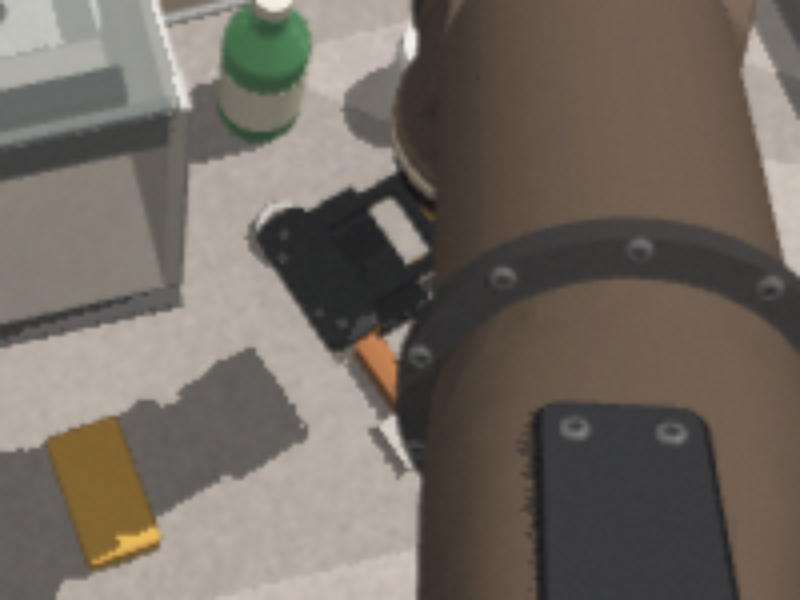

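```bash
python3 -m inch '[[[0.3,9,-4,40,0],[0.3,8,-4,40,0],[0.3,0,0,40,0],[0.3,0,0,30,0],[0.3,0,0,0,0],[0.3,0,0,0,0]]]';  python3 -c "
from geo import *
to([.452,-.190,.005],(-.269,.963))"
```

```text
clock: 7.7
position: [0.4669, -0.19, 0.0988]
ee_rot: [-0.401, 3.055, -0.027]
force: [0.3, -0.3, -0.6]
width: 0.7
d mm [19.7, 6.2, 92.7] turn -0.6 | pos [ 0.4669 -0.19    0.0988] tool z [ 0.062 -0.009 -0.998] y [-0.257  0.966 -0.025] w 0.7 F [ 0.3 -0.3 -0.6] t 7.7 q [-0.17, 0.41, 0.6, 2.1, -0.39, 0.67, 2.52]
```

```bash
python3 -m inch '[[[0.3,10,3,25,0],[0.3,10,3,25,0],[0.3,0,0,20,0],[0.3,0,0,0,0],[0.3,0,0,0,0]]]';  python3 -c "
from geo import *
to([.452,-.190,.005],(-.269,.963))"; python3 snap.py e;python3 -c "
import cv2
t=cv2.imread('pics/e_side.png');cv2.imwrite('pics/ze.png',cv2.resize(t[200:350,280:480],None,fx=4,fy=4))"
```

```text
clock: 8.2
position: [0.4614, -0.1911, 0.038]
ee_rot: [-0.4, 3.035, -0.033]
force: [-0.3, -1.0, 0.0]
width: 0.695
d mm [11.3, 4.6, 32.1] turn -0.5 | pos [ 0.4614 -0.1911  0.038 ] tool z [ 0.083 -0.011 -0.997] y [-0.258  0.966 -0.032] w 0.695 F [-0.3 -1.   0. ] t 8.2 q [-0.06, 0.49, 0.48, 2.17, -0.51, 0.5, 2.64]
```

View pics/ze.png

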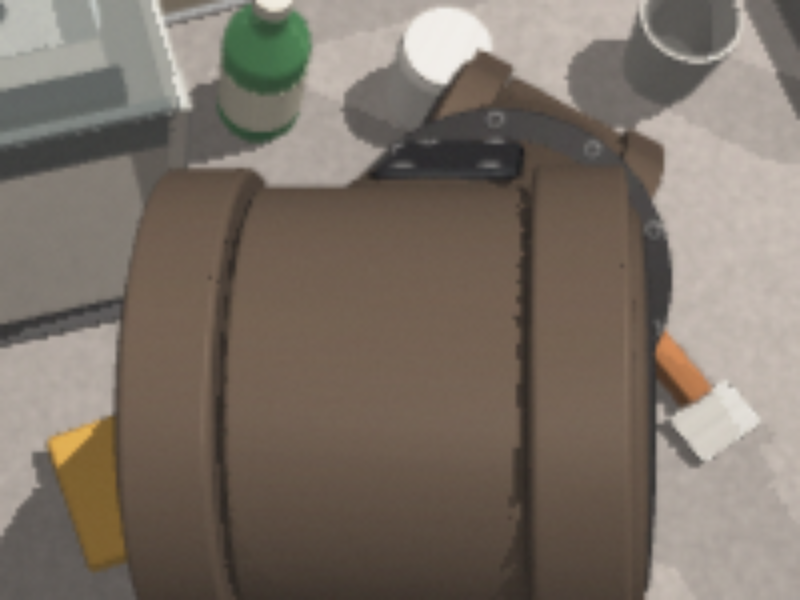

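```bash
python3 -m inch '[[[0.3,11,5,15,0],[0.3,0,0,13,0],[0.3,0,0,0,0],[0.3,0,0,0,0]]]';  python3 -c "
from geo import *
to([.452,-.190,.005],(-.269,.963))"
```

```text
clock: 8.7
position: [0.4564, -0.19, 0.0138]
ee_rot: [-0.402, 3.025, -0.038]
force: [0.3, 0.4, 0.4]
width: 0.701
d mm [5.0, 1.4, 8.4] turn -0.4 | pos [ 0.4564 -0.19    0.0138] tool z [ 0.092 -0.013 -0.996] y [-0.259  0.965 -0.036] w 0.701 F [0.3 0.4 0.4] t 8.7 q [-0.0, 0.52, 0.4, 2.2, -0.55, 0.42, 2.67]
```

```bash
python3 -m inch '[[[0.3,5,1,9,0],[0.3,0,0,0,0],[1,0,0,0,0],[1,0,0,0,0],[1,0,0,0,0],[1,0,0,0,0],[1,0,0,0,0]]]' 45;  python3 -c "
from geo import *
to([.452,-.190,.005],(-.269,.963))"
```

```text
clock: 9.4
position: [0.456, -0.1911, 0.0089]
ee_rot: [-0.403, 3.019, -0.042]
force: [-0.2, -0.3, -0.8]
width: 0.316
d mm [3.9, 2.2, 3.5] turn -0.3 | pos [ 0.456  -0.1911  0.0089] tool z [ 0.099 -0.014 -0.995] y [-0.26   0.965 -0.04 ] w 0.316 F [-0.2 -0.3 -0.8] t 9.4 q [0.02, 0.52, 0.37, 2.21, -0.55, 0.39, 2.68]
```

Still closing. A few more closing rows.

```bash
python3 -m inch '[[[1,0,0,0,0],[1,0,0,0,0],[1,0,0,0,0]]]' 45;  python3 -c "
from geo import *
to([.452,-.190,.005],(-.269,.963))"
```

```text
clock: 9.7
position: [0.4561, -0.191, 0.009]
ee_rot: [-0.403, 3.018, -0.041]
force: [0.0, -0.4, 0.9]
width: 0.213
d mm [4.0, 2.1, 3.5] turn -0.3 | pos [ 0.4561 -0.191   0.009 ] tool z [ 0.099 -0.014 -0.995] y [-0.26   0.965 -0.04 ] w 0.213 F [ 0.  -0.4  0.9] t 9.7 q [0.02, 0.52, 0.37, 2.21, -0.55, 0.39, 2.68]
```

```bash
python3 -m inch '[[[1,0,0,-15,0],[1,0,0,-25,0],[1,0,0,-30,0],[1,0,0,-30,0],[1,0,0,-30,0],[1,0,0,0,0],[1,0,0,0,0]]]' 45;  python3 -c "
from geo import *
to(c2w(-.15,-.129,.33),EY[:2])"; python3 snap.py f;python3 -c "
import cv2
t=cv2.imread('pics/f_side.png');u=cv2.imread('pics/f_top.png');import numpy as np
cv2.imwrite('pics/zf.png',cv2.resize(np.hstack([t[180:380,280:480],u[180:380,270:470]]),None,fx=2,fy=2))"
```

```text
clock: 10.4
position: [0.4403, -0.1886, 0.1407]
ee_rot: [-0.402, 3.025, -0.037]
force: [-0.7, 0.3, -0.6]
width: 0.213
d mm [-56.9, 215.0, -193.0] turn 17.7 | pos [ 0.4403 -0.1886  0.1407] tool z [ 0.092 -0.012 -0.996] y [-0.26   0.965 -0.036] w 0.213 F [-0.7  0.3 -0.6] t 10.4 q [-0.2, 0.28, 0.63, 2.14, -0.29, 0.71, 2.45]
```

View pics/zf.png

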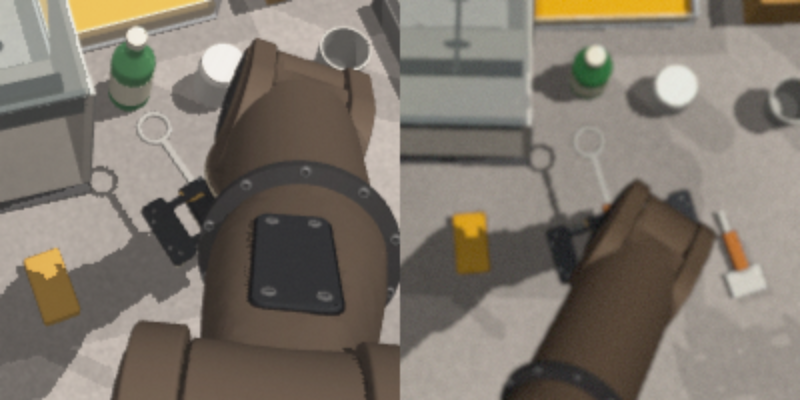

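Scraper held: its ring is at zoom (153,128) in the side view and (590,141) in the top view. I'll raise it and align it with the cupboard. The plan is to press the neck down on the roof's front edge, which tilts the scraper ring-up in the grip.

```bash
python3 -m inch '[[[1,15,10,-35,0],[1,0,15,-40,6],[1,0,20,-40,6],[1,0,30,-40,6],[1,0,40,-30,0],[1,0,40,0,0],[1,0,30,0,0],[1,0,0,0,0],[1,0,0,0,0]]]' 45;  python3 -c "
from geo import *
to(c2w(-.15,-.129,.33),EY[:2])"
```

```text
clock: 11.4
position: [0.3988, -0.0072, 0.3023]
ee_rot: [0.034, 3.068, -0.019]
force: [0.2, -0.5, -1.6]
width: 0.214
d mm [-23.5, 43.5, -26.5] turn 1.2 | pos [ 0.3988 -0.0072  0.3023] tool z [ 0.073 -0.013 -0.997] y [ 0.023  1.    -0.012] w 0.214 F [ 0.2 -0.5 -1.6] t 11.4 q [-0.64, -0.1, 0.46, 2.03, 0.08, 1.13, 1.34]
```

```bash
python3 -m inch '[[[1,0,15,-12,1],[1,0,12,-12,0],[1,-10,8,-5,0],[1,-10,0,0,0],[1,0,0,0,0],[1,0,0,0,0]]]' 45;  python3 -c "
from geo import *
to(c2w(-.06,-.129,.33),EY[:2])"; python3 snap.py g;python3 -c "
import cv2
t=cv2.imread('pics/g_side.png');u=cv2.imread('pics/g_top.png');import numpy as np
cv2.imwrite('pics/zg.png',cv2.resize(np.hstack([t[140:340,200:400],u[140:340,210:410]]),None,fx=2,fy=2))"
```

```text
clock: 12.0
position: [0.4187, 0.023, 0.3283]
ee_rot: [0.073, 3.075, -0.026]
force: [-0.3, -0.5, -2.0]
width: 0.212
d mm [-91.9, 13.6, 4.1] turn -0.2 | pos [0.4187 0.023  0.3283] tool z [ 0.065 -0.018 -0.998] y [ 0.048  0.999 -0.015] w 0.212 F [-0.3 -0.5 -2. ] t 12.0 q [-0.66, -0.06, 0.43, 1.94, 0.06, 1.2, 1.27]
```

View pics/zg.png

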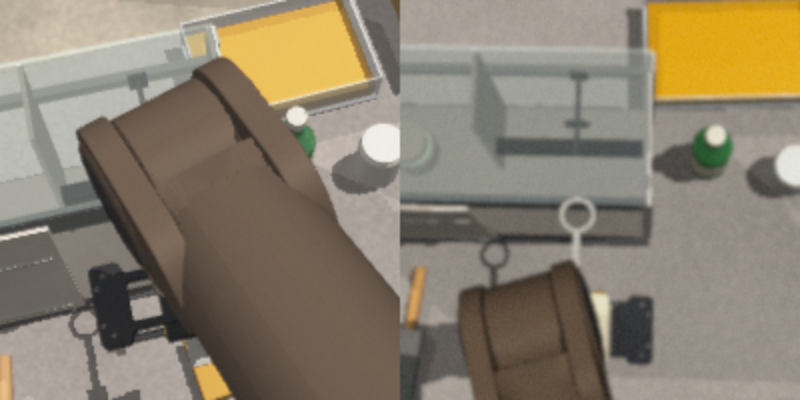

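```bash
python3 -c "
from geo import *
t=load('g','top')
for z in (.32,.335): print(w2c(plane(t,(298.25,247.75),z)))
print(w2c([.4187,.023,.3283]))"; python3 -m inch '[[[1,-15,5,0,0],[1,-20,5,0,0],[1,-20,3,0,0],[1,-20,0,0,0],[1,-10,0,0,0],[1,0,0,0,0],[1,0,0,0,0]]]' 45;  python3 -c "
from geo import *
to(c2w(-.06,-.129,.33),EY[:2])"; python3 snap.py h;python3 -c "
import cv2
t=cv2.imread('pics/h_side.png');u=cv2.imread('pics/h_top.png');import numpy as np
cv2.imwrite('pics/zh.png',cv2.resize(np.hstack([t[140:340,200:400],u[140:340,210:410]]),None,fx=2,fy=2))"
```

```text
[-0.0195 -0.1407  0.32  ]
[-0.0218 -0.1418  0.335 ]
[-0.152  -0.1423  0.3283]
clock: 12.8
position: [0.5036, 0.03, 0.3321]
ee_rot: [0.076, 3.079, -0.025]
force: [-0.1, -0.9, -1.2]
width: 0.213
d mm [-7.3, 2.6, 2.5] turn -0.3 | pos [0.5036 0.03   0.3321] tool z [ 0.061 -0.018 -0.998] y [ 0.05   0.999 -0.015] w 0.213 F [-0.1 -0.9 -1.2] t 12.8 q [-0.62, 0.11, 0.49, 1.77, -0.03, 1.22, 1.4]
```

View pics/zh.png

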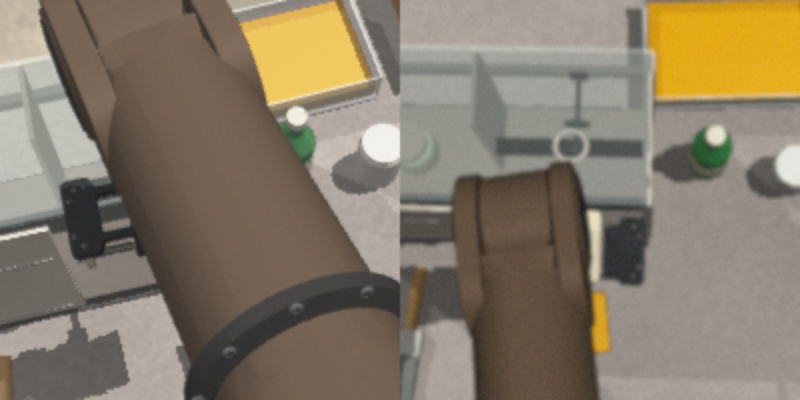

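```bash
python3 -m inch '[[[1,0,0,15,0],[1,0,0,15,0],[1,0,0,8,0],[1,0,0,0,0]]]' 30;  python3 -c "
from geo import *
to(c2w(-.06,-.129,.29),EY[:2])"; python3 -m inch '[[[1,0,0,6,0],[1,0,0,6,0],[1,0,0,0,0]]]' 30;  python3 -c "
from geo import *
to(c2w(-.06,-.129,.26),EY[:2])"
```

```text
clock: 13.3
position: [0.5042, 0.0298, 0.2946]
ee_rot: [0.074, 3.076, -0.021]
force: [1.6, -0.5, 0.4]
width: 0.213
d mm [-6.6, 2.8, 5.0] turn -0.3 | pos [0.5042 0.0298 0.2946] tool z [ 0.064 -0.015 -0.998] y [ 0.049  0.999 -0.012] w 0.213 F [ 1.6 -0.5  0.4] t 13.3 q [-0.61, 0.14, 0.49, 1.84, -0.05, 1.12, 1.42]
clock: 13.6
position: [0.5051, 0.0302, 0.2837]
ee_rot: [0.073, 3.074, -0.018]
force: [-1.1, 0.3, 2.2]
width: 0.215
d mm [-4.4, 2.6, 24.0] turn -0.2 | pos [0.5051 0.0302 0.2837] tool z [ 0.066 -0.013 -0.998] y [ 0.048  0.999 -0.01 ] w 0.215 F [-1.1  0.3  2.2] t 13.6 q [-0.6, 0.15, 0.49, 1.85, -0.05, 1.09, 1.42]
```

```bash
python3 -m inch '[[[1,0,0,5,0],[1,0,0,5,0],[1,0,0,0,0]]]' 30;  python3 -c "
from geo import *
to(c2w(-.06,-.129,.26),EY[:2])"; python3 -m inch '[[[1,0,0,5,0],[1,0,0,5,0],[1,0,0,0,0]]]' 30;  python3 -c "
from geo import *
to(c2w(-.06,-.129,.26),EY[:2])"; python3 snap.py i;python3 -c "
import cv2
t=cv2.imread('pics/i_side.png');u=cv2.imread('pics/i_top.png');import numpy as np
cv2.imwrite('pics/zi.png',cv2.resize(np.hstack([t[140:340,200:400],u[140:340,210:410]]),None,fx=2,fy=2))"
```

```text
clock: 13.9
position: [0.5062, 0.03, 0.2737]
ee_rot: [0.074, 3.073, -0.017]
force: [-2.6, 0.4, 2.5]
width: 0.216
d mm [-3.9, 2.6, 13.9] turn -0.2 | pos [0.5062 0.03   0.2737] tool z [ 0.067 -0.013 -0.998] y [ 0.048  0.999 -0.01 ] w 0.216 F [-2.6  0.4  2.5] t 13.9 q [-0.6, 0.16, 0.49, 1.87, -0.06, 1.07, 1.43]
clock: 14.2
position: [0.508, 0.0298, 0.2633]
ee_rot: [0.074, 3.071, -0.017]
force: [-1.7, 0.4, 0.7]
width: 0.216
d mm [-2.8, 2.6, 3.5] turn -0.2 | pos [0.508  0.0298 0.2633] tool z [ 0.069 -0.013 -0.998] y [ 0.048  0.999 -0.01 ] w 0.216 F [-1.7  0.4  0.7] t 14.2 q [-0.6, 0.17, 0.49, 1.88, -0.07, 1.04, 1.44]
```

View pics/zi.png

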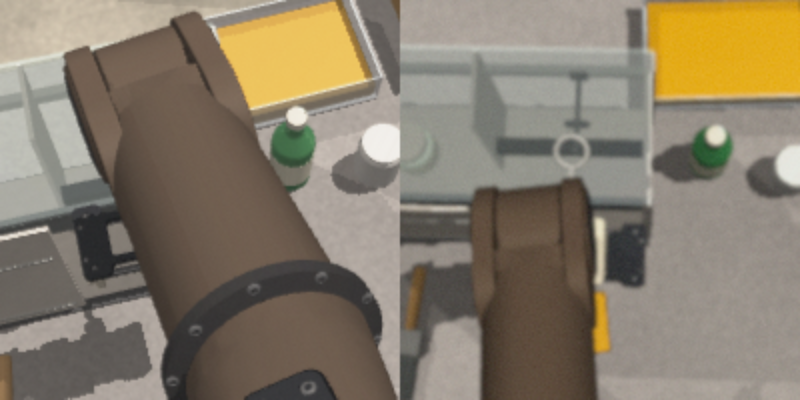

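```bash
python3 -m inch '[[[1,2,0,5,0],[1,0,0,5,0],[1,0,0,5,0],[1,0,0,2,0],[1,0,0,0,0]]]' 30;  python3 -c "
from geo import *
to(c2w(-.06,-.129,.245),EY[:2])"; python3 snap.py j;python3 -c "
import cv2
u=cv2.imread('pics/j_top.png')
cv2.imwrite('pics/zj.png',cv2.resize(u[170:260,250:350],None,fx=6,fy=6,interpolation=2))"
```

```text
clock: 14.8
position: [0.5079, 0.0297, 0.2457]
ee_rot: [0.074, 3.069, -0.017]
force: [-1.2, 1.5, 3.5]
width: 0.217
d mm [-3.1, 2.7, 0.9] turn -0.2 | pos [0.5079 0.0297 0.2457] tool z [ 0.071 -0.013 -0.997] y [ 0.048  0.999 -0.009] w 0.217 F [-1.2  1.5  3.5] t 14.8 q [-0.59, 0.19, 0.49, 1.91, -0.08, 1.0, 1.45]
```

View pics/zj.png

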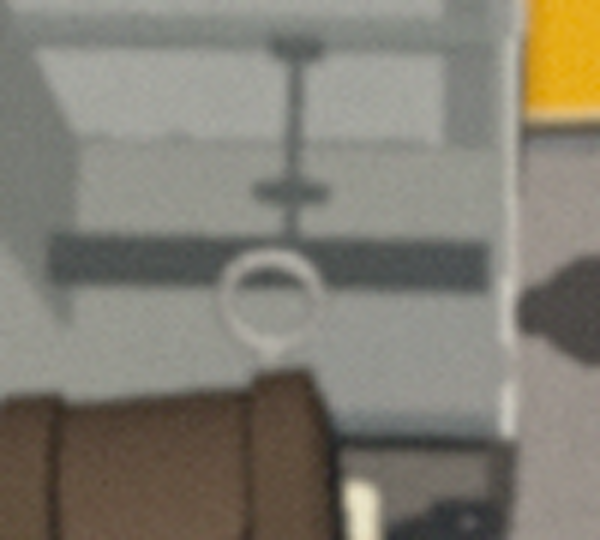

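```bash
python3 -c "
from geo import *
t=load('j','top');uv=(272.5/6+249.5,300.5/6+169.5)
T=w2c([.5079,.0297,.2457]);print('tcp',T)
for piv,off in((7,-5),(15,-13)):
  for a in range(18,42,3):
    r=np.radians(a);z=T[2]+(piv+130*np.sin(r)+off*np.cos(r))/1000;x=T[0]-.07*piv/1000+(130*np.cos(r)-off*np.sin(r))/1000
    print(piv,a,round(x,4),round(z,4),w2c(plane(t,uv,z)))
"
```

```text
tcp [-0.0632 -0.1317  0.2457]
7 18 0.0615 0.2881 [ 0.0573 -0.1276  0.2881]
7 21 0.0595 0.2946 [ 0.0558 -0.1282  0.2946]
7 24 0.0571 0.301 [ 0.0545 -0.1287  0.301 ]
7 27 0.0544 0.3073 [ 0.0531 -0.1292  0.3073]
7 30 0.0514 0.3134 [ 0.0517 -0.1298  0.3134]
7 33 0.0481 0.3193 [ 0.0504 -0.1302  0.3193]
7 36 0.0444 0.3251 [ 0.0491 -0.1307  0.3251]
7 39 0.0405 0.3306 [ 0.048  -0.1311  0.3306]
15 18 0.0634 0.2885 [ 0.0572 -0.1276  0.2885]
15 21 0.0618 0.2952 [ 0.0557 -0.1282  0.2952]
15 24 0.0598 0.3017 [ 0.0543 -0.1288  0.3017]
15 27 0.0575 0.3081 [ 0.0529 -0.1293  0.3081]
15 30 0.0548 0.3144 [ 0.0515 -0.1298  0.3144]
15 33 0.0519 0.3206 [ 0.0501 -0.1303  0.3206]
15 36 0.0486 0.3266 [ 0.0489 -0.1308  0.3266]
15 39 0.045 0.3324 [ 0.0476 -0.1312  0.3324]
```

```bash
python3 -m inch '[[[1,0,0,-12,0],[1,0,0,-8,0],[1,20,0,-5,0],[1,30,0,0,0],[1,30,0,0,0],[1,15,0,0,0],[1,0,0,0,0],[1,0,0,0,0]]]' 50;  python3 -c "
from geo import *
to(c2w(-.16,-.131,.134),EY[:2])"; python3 snap.py k;python3 -c "
import cv2
t=cv2.imread('pics/k_side.png');u=cv2.imread('pics/k_top.png');import numpy as np
cv2.imwrite('pics/zk.png',cv2.resize(np.hstack([t[140:340,200:400],u[140:340,210:410]]),None,fx=2,fy=2))"
```

```text
clock: 15.7
position: [0.4072, 0.034, 0.2678]
ee_rot: [0.074, 3.07, -0.018]
force: [0.5, 1.4, -0.9]
width: 0.214
d mm [5.5, 2.1, 133.7] turn -0.3 | pos [0.4072 0.034  0.2678] tool z [ 0.07  -0.013 -0.997] y [ 0.049  0.999 -0.01 ] w 0.214 F [ 0.5  1.4 -0.9] t 15.7 q [-0.68, -0.04, 0.44, 2.07, 0.05, 1.04, 1.25]
```

View pics/zk.png

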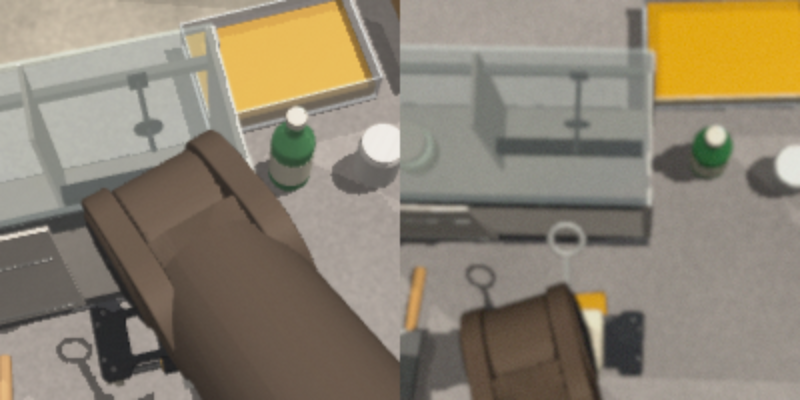

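```bash
python3 -c "
from geo import *
s,t=load('f','side'),load('f','top')
R=tri(s,(356.5,244),t,(365,250.5));a=plane(s,(331,270.5),0);b=plane(t,(340.5,258.5),0)
print(R,a,b);L=(a+b)/2-R;L/=-L[2];print('L',L)
k=load('k','top');ks=load('k','side')
a=plane(ks,(237,315),0);b=plane(k,(250.25,278.75),0);print('sh',a,b);S=(a+b)/2
for z in np.arange(.28,.38,.01):
  p=plane(k,(293.25,259.5),z);print(round(z,3),w2c(p),(S-z*np.array([L[0],L[1],-1])-p).round(4))
print(w2c([.4072,.034,.2678]))
"
```

```text
[ 0.5707 -0.1554  0.1287] [ 0.5641 -0.0895  0.    ] [ 0.5671 -0.0892  0.    ]
L [-0.03962704  0.51320901 -1.        ]
sh [0.5117 0.1882 0.    ] [0.5108 0.1881 0.    ]
0.28 [-0.043  -0.1262  0.28  ] [-0.006   0.0102  0.    ]
0.29 [-0.0444 -0.1271  0.29  ] [-0.0042  0.0058  0.    ]
0.3 [-0.0458 -0.1279  0.3   ] [-0.0024  0.0015  0.    ]
0.31 [-0.0471 -0.1288  0.31  ] [-0.0006 -0.0028  0.    ]
0.32 [-0.0485 -0.1295  0.32  ] [ 0.0012 -0.0073  0.    ]
0.33 [-0.0499 -0.1304  0.33  ] [ 0.003  -0.0116  0.    ]
0.34 [-0.0512 -0.1313  0.34  ] [ 0.0048 -0.0159  0.    ]
0.35 [-0.0526 -0.132   0.35  ] [ 0.0066 -0.0204  0.    ]
0.36 [-0.054  -0.1329  0.36  ] [ 0.0084 -0.0247  0.    ]
0.37 [-0.0552 -0.1337  0.37  ] [ 0.0101 -0.029   0.    ]
[-0.164  -0.1318  0.2678]
```

```bash
python3 -c "
from geo import *
g=load('g','top');gs=load('g','side')
for zr in(.325,.335):
  R=plane(g,(298.25,247.75),zr);S=(plane(g,(257,266.5),0)+plane(gs,(241.5,300.5),0))/2;L=(S-R)/zr
  k=load('k','top');ks=load('k','side');S=(plane(ks,(237,315),0)+plane(k,(250.25,278.75),0))/2
  print(L,plane(g,(257,266.5),0),plane(gs,(241.5,300.5),0))
  for z in np.arange(.30,.37,.01):
    p=plane(k,(293.25,259.5),z);print(round(z,3),w2c(p),(S-z*np.array([L[0],L[1],-1])-p).round(4))
"
```

```text
[-0.008       0.45969231 -1.        ] [0.548  0.1675 0.    ] [0.5476 0.1681 0.    ]
0.3 [-0.0458 -0.1279  0.3   ] [-0.0119  0.0175  0.    ]
0.31 [-0.0471 -0.1288  0.31  ] [-0.0104  0.0137  0.    ]
0.32 [-0.0485 -0.1295  0.32  ] [-0.0089  0.0098  0.    ]
0.33 [-0.0499 -0.1304  0.33  ] [-0.0074  0.0061  0.    ]
0.34 [-0.0512 -0.1313  0.34  ] [-0.0059  0.0023  0.    ]
0.35 [-0.0526 -0.132   0.35  ] [-0.0045 -0.0016  0.    ]
0.36 [-0.054  -0.1329  0.36  ] [-0.003  -0.0054  0.    ]
0.37 [-0.0552 -0.1337  0.37  ] [-0.0016 -0.0092  0.    ]
[-0.00298507  0.44776119 -1.        ] [0.548  0.1675 0.    ] [0.5476 0.1681 0.    ]
0.3 [-0.0458 -0.1279  0.3   ] [-0.0134  0.0211  0.    ]
0.31 [-0.0471 -0.1288  0.31  ] [-0.0119  0.0174  0.    ]
0.32 [-0.0485 -0.1295  0.32  ] [-0.0105  0.0137  0.    ]
0.33 [-0.0499 -0.1304  0.33  ] [-0.0091  0.01    0.    ]
0.34 [-0.0512 -0.1313  0.34  ] [-0.0076  0.0063  0.    ]
0.35 [-0.0526 -0.132   0.35  ] [-0.0062  0.0025  0.    ]
0.36 [-0.054  -0.1329  0.36  ] [-0.0048 -0.0011  0.    ]
0.37 [-0.0552 -0.1337  0.37  ] [-0.0034 -0.0048  0.    ]
```

```bash
python3 -m inch '[[[1,3,0,20,0],[1,0,0,30,0],[1,0,0,30,0],[1,0,0,30,0],[1,0,0,20,0],[1,0,0,0,0],[1,0,0,0,0]]]' 50;  python3 -c "
from geo import *
to(c2w(-.16,-.131,.134),EY[:2])"; python3 snap.py l;python3 -c "
import cv2
t=cv2.imread('pics/l_side.png');u=cv2.imread('pics/l_top.png');import numpy as np
cv2.imwrite('pics/zl.png',cv2.resize(np.hstack([t[140:340,200:400],u[140:340,210:410]]),None,fx=2,fy=2))"
```

```text
clock: 16.5
position: [0.4222, 0.0315, 0.1353]
ee_rot: [0.08, 3.064, -0.023]
force: [0.6, -0.2, -1.8]
width: 0.212
d mm [11.3, 2.6, 0.4] turn -0.4 | pos [0.4222 0.0315 0.1353] tool z [ 0.076 -0.017 -0.997] y [ 0.052  0.999 -0.013] w 0.212 F [ 0.6 -0.2 -1.8] t 16.5 q [-0.62, 0.19, 0.46, 2.24, -0.08, 0.66, 1.41]
```

View pics/zl.png

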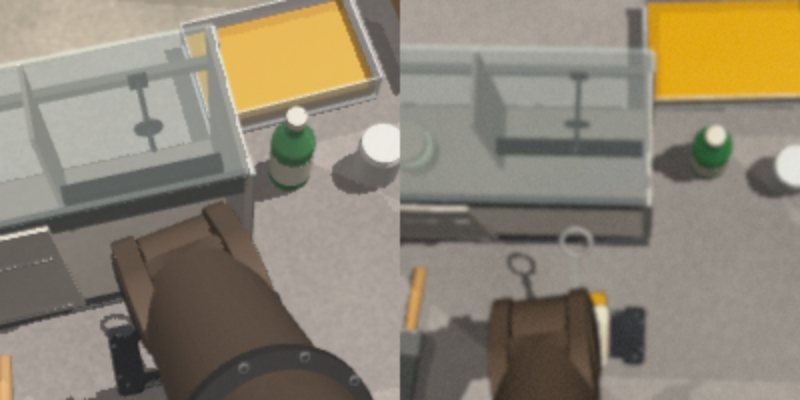

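```bash
python3 -c "
from geo import *
t=load('l','top');T=w2c([.4222,.0315,.1353]);print(T)
for z in(.2,.215,.23):print(w2c(plane(t,(297.75,260.25),z)))
print(proj(t,c2w(*(T+[.112,0,.08]))))"
python3 -m inch '[[[1,-10,1,0,0],[1,-15,1,0,0],[1,-15,0,0,0],[1,-15,0,0,0],[1,-10,0,0,0],[1,0,0,0,0],[1,0,0,0,0]]]' 50;  python3 -c "
from geo import *
to(c2w(-.077,-.131,.136),EY[:2])"; python3 snap.py m;python3 -c "
import cv2
t=cv2.imread('pics/m_side.png');u=cv2.imread('pics/m_top.png');import numpy as np
cv2.imwrite('pics/zm.png',cv2.resize(np.hstack([t[140:340,200:400],u[140:340,210:410]]),None,fx=2,fy=2))"
```

```text
[-0.1489 -0.1336  0.1353]
[-0.034  -0.1316  0.2   ]
[-0.0359 -0.1328  0.215 ]
[-0.038  -0.1339  0.23  ]
[[298.1 260.6]]
clock: 17.3
position: [0.4965, 0.0324, 0.1478]
ee_rot: [0.075, 3.052, -0.013]
force: [-0.4, 0.6, -1.2]
width: 0.208
d mm [3.3, -1.5, 11.6] turn -0.3 | pos [0.4965 0.0324 0.1478] tool z [ 0.089 -0.011 -0.996] y [ 0.05   0.999 -0.006] w 0.208 F [-0.4  0.6 -1.2] t 17.3 q [-0.56, 0.28, 0.45, 2.08, -0.15, 0.73, 1.5]
```

View pics/zm.png

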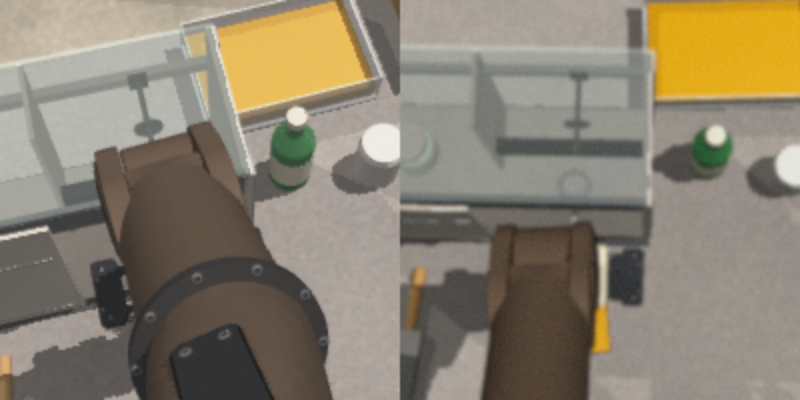

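```bash
python3 -m inch '[[[1,-3,-1,-10,0],[1,-2,0,-10,0],[1,0,0,0,0],[1,0,0,0,0]]]' 50;  python3 -c "
from geo import *
from cell import arm
p=w2c(arm.observe()['position']);print('ring',p+[.112,0,.081])
to(c2w(-.037,-.1295,.168),EY[:2])"
```

```text
clock: 17.8
position: [0.4982, 0.0315, 0.1704]
ee_rot: [0.074, 3.052, -0.012]
force: [-0.2, 0.8, -1.3]
width: 0.213
ring [ 0.039  -0.1303  0.2514]
d mm [-35.6, 1.0, 5.5] turn -0.3 | pos [0.4982 0.0315 0.1704] tool z [ 0.088 -0.01  -0.996] y [ 0.049  0.999 -0.005] w 0.213 F [-0.2  0.8 -1.3] t 17.8 q [-0.57, 0.25, 0.46, 2.05, -0.13, 0.79, 1.49]
```

```bash
python3 -m inch '[[[1,-8,0,1,0],[1,-8,0,1,0],[1,-6,0,1,0],[1,0,0,0,0]]]' 50;  python3 -c "
from geo import *
from cell import arm
p=w2c(arm.observe()['position']);print('ring',p+[.112,0,.081])
to(c2w(-.037,-.1295,.168),EY[:2])"; python3 snap.py n;python3 -c "
import cv2
u=cv2.imread('pics/n_top.png')
cv2.imwrite('pics/zn.png',cv2.resize(u[170:260,250:350],None,fx=6,fy=6,interpolation=2))"
```

```text
clock: 18.2
position: [0.5225, 0.0306, 0.169]
ee_rot: [0.073, 3.052, -0.011]
force: [-0.6, -0.4, -0.7]
width: 0.214
ring [ 0.0633 -0.1302  0.25  ]
d mm [-11.6, 0.7, 2.1] turn -0.2 | pos [0.5225 0.0306 0.169 ] tool z [ 0.088 -0.01  -0.996] y [ 0.048  0.999 -0.005] w 0.214 F [-0.6 -0.4 -0.7] t 18.2 q [-0.54, 0.29, 0.46, 2.0, -0.15, 0.8, 1.52]
```

View pics/zn.png

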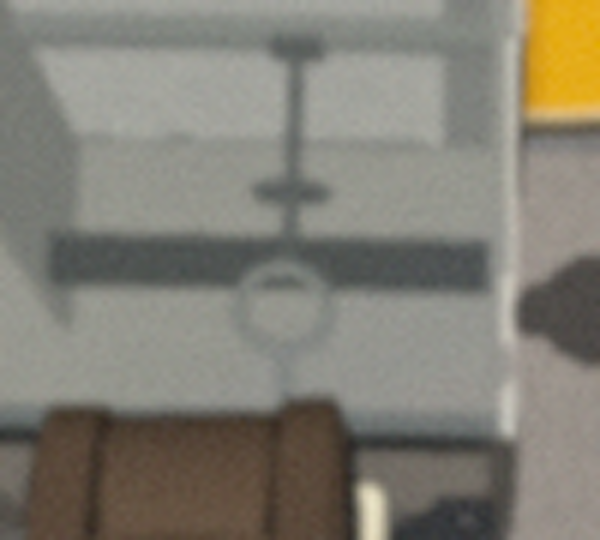

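```bash
python3 -m inch '[[[1,-6,1,1,0],[1,-5,0,0,0],[1,0,0,0,0],[1,0,0,0,0]]]' 50;  python3 -c "
from geo import *
from cell import arm
p=w2c(arm.observe()['position']);print('ring',p+[.112,0,.081])
to(c2w(-.037,-.1295,.15),EY[:2])"; python3 snap.py o;python3 -c "
import cv2
u=cv2.imread('pics/o_top.png')
cv2.imwrite('pics/zo.png',cv2.resize(u[170:260,250:350],None,fx=6,fy=6,interpolation=2))"
```

```text
clock: 18.7
position: [0.533, 0.031, 0.1685]
ee_rot: [0.074, 3.054, -0.012]
force: [-1.0, 0.1, -0.8]
width: 0.213
ring [ 0.0738 -0.1293  0.2495]
d mm [0.4, -0.1, 18.5] turn -0.3 | pos [0.533  0.031  0.1685] tool z [ 0.086 -0.01  -0.996] y [ 0.049  0.999 -0.006] w 0.213 F [-1.   0.1 -0.8] t 18.7 q [-0.53, 0.31, 0.46, 1.97, -0.16, 0.81, 1.53]
```

View pics/zo.png

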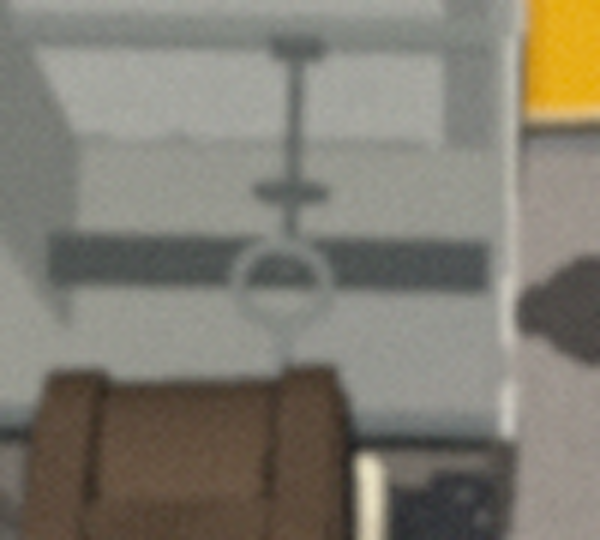

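```bash
python3 -c "
from geo import *
t=load('o','top')
f=lambda p:((proj(t,c2w(*p))+.5-[[250,170]])*6).round(0)
print('tip',f((.079,-.129,.241)),'elbow',f((.1,-.129,.22)),'collar',f((.12,-.129,.22)),'ring',f((.0738,-.1293,.2495)),'farrim',f((.0738+.0156,-.129,.2495+.0117)))
"
python3 - <<'E'
import cv2
u=cv2.imread('pics/o_top.png')[195:235,275:325]
c=cv2.createCLAHE(4,(2,2)).apply(cv2.cvtColor(u,6))
cv2.imwrite('pics/zo2.png',cv2.resize(c,None,fx=14,fy=14,interpolation=2))
E
```

```text
tip [[286. 275.]] elbow [[290. 239.]] collar [[292. 196.]] ring [[284. 283.]] farrim [[283. 241.]]
```

View pics/zo2.png

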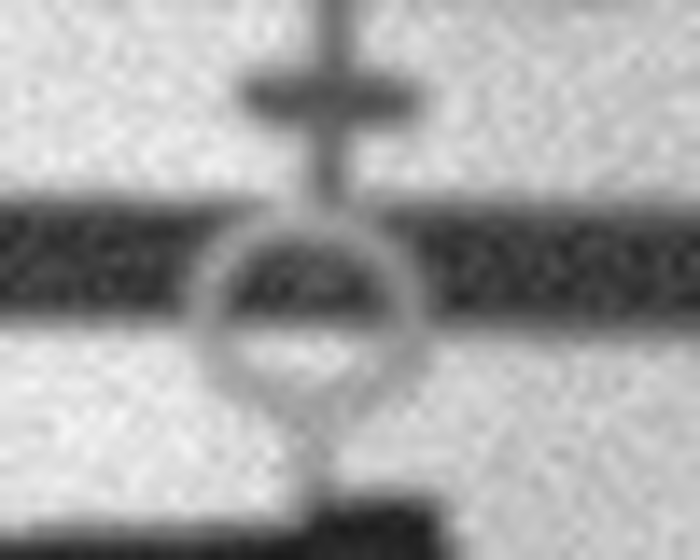

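```bash
python3 -m inch '[[[1,0,0,5,0],[1,0,0,5,0],[1,0,0,0,0]]]' 50;  python3 -c "
from geo import *
from cell import arm
p=w2c(arm.observe()['position']);print('ring',p+[.112,0,.081])
to(c2w(-.037,-.1295,.15),EY[:2])";python3 -m inch '[[[1,0,0,4,0],[1,0,0,3,0],[1,0,0,0,0]]]' 50;  python3 -c "
from geo import *
from cell import arm
p=w2c(arm.observe()['position']);print('ring',p+[.112,0,.081])
to(c2w(-.037,-.1295,.15),EY[:2])"
```

```text
clock: 19.1
position: [0.5335, 0.031, 0.1577]
ee_rot: [0.073, 3.054, -0.011]
force: [0.4, 0.1, -1.5]
width: 0.215
ring [ 0.0743 -0.1292  0.2387]
d mm [-0.1, -0.2, 7.8] turn -0.2 | pos [0.5335 0.031  0.1577] tool z [ 0.086 -0.009 -0.996] y [ 0.048  0.999 -0.005] w 0.215 F [ 0.4  0.1 -1.5] t 19.1 q [-0.53, 0.33, 0.45, 1.98, -0.17, 0.78, 1.54]
clock: 19.4
position: [0.5338, 0.0309, 0.1499]
ee_rot: [0.073, 3.054, -0.011]
force: [0.5, -0.2, -0.6]
width: 0.212
ring [ 0.0747 -0.1294  0.2309]
d mm [-0.4, -0.2, -0.1] turn -0.2 | pos [0.5338 0.0309 0.1499] tool z [ 0.086 -0.01  -0.996] y [ 0.048  0.999 -0.005] w 0.212 F [ 0.5 -0.2 -0.6] t 19.4 q [-0.52, 0.34, 0.44, 1.99, -0.18, 0.77, 1.54]
```

```bash
for i in 1; do python3 -m inch '[[[1,0,0,3,0],[1,0,0,0,0]]]' 50;  python3 -m inch '[[[1,0,0,3,0],[1,0,0,0,0]]]' 50; python3 -m inch '[[[1,0,0,3,0],[1,0,0,0,0]]]' 50; done; python3 snap.py p;python3 - <<'E'
import cv2
u=cv2.imread('pics/p_top.png')[195:235,275:325]
c=cv2.createCLAHE(4,(2,2)).apply(cv2.cvtColor(u,6))
cv2.imwrite('pics/zp2.png',cv2.resize(c,None,fx=14,fy=14,interpolation=2))
from geo import *
from cell import arm
p=w2c(arm.observe()['position']);print('ring',p+[.112,0,.081])
E
```

```text
clock: 19.6
position: [0.5349, 0.0308, 0.1469]
ee_rot: [0.074, 3.053, -0.011]
force: [0.1, -0.2, -0.0]
width: 0.207
clock: 19.8
position: [0.5368, 0.0308, 0.1447]
ee_rot: [0.074, 3.05, -0.011]
force: [0.1, 0.0, -0.5]
width: 0.216
clock: 20.0
position: [0.5387, 0.0308, 0.1424]
ee_rot: [0.074, 3.046, -0.01]
force: [0.5, 0.0, 1.4]
width: 0.213
ring [ 0.0793 -0.1293  0.2235]
```

View pics/zp2.png

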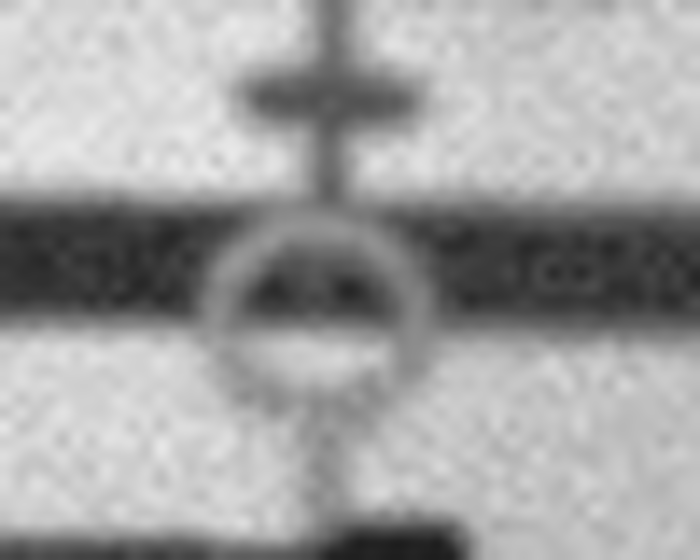

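Lowering the tool now also drags the TCP forward by the same amount. So the ring's far rim is sliding down the prong, which means it is threaded. The prong also shows through the hole near zoom (315,255). I'll release here.

```bash
python3 -m inch '[[[0.2,0,0,0,0],[0.2,0,0,0,0],[0.2,0,0,0,0],[0.2,0,0,0,0],[0.2,0,0,0,0],[0.2,0,0,0,0],[0.2,0,0,0,0],[0.2,0,0,0,0]]]'; python3 snap.py q;python3 - <<'E'
import cv2
u=cv2.imread('pics/q_top.png')
cv2.imwrite('pics/zq2.png',cv2.resize(u[170:260,250:350],None,fx=6,fy=6,interpolation=2))
from geo import *
to(c2w(-.15,-.129,.143),EY[:2])
E
```

```text
clock: 20.9
position: [0.535, 0.0309, 0.1408]
ee_rot: [0.073, 3.054, -0.011]
force: [0.8, 0.6, -0.1]
width: 0.793
d mm [113.3, -0.2, -12.1] turn -0.2 | pos [0.535  0.0309 0.1408] tool z [ 0.087 -0.009 -0.996] y [ 0.048  0.999 -0.005] w 0.8 F [-1.1  0.7 -0.3] t 21.0 q [-0.51, 0.35, 0.44, 2.0, -0.19, 0.74, 1.55]
```

View pics/zq2.png

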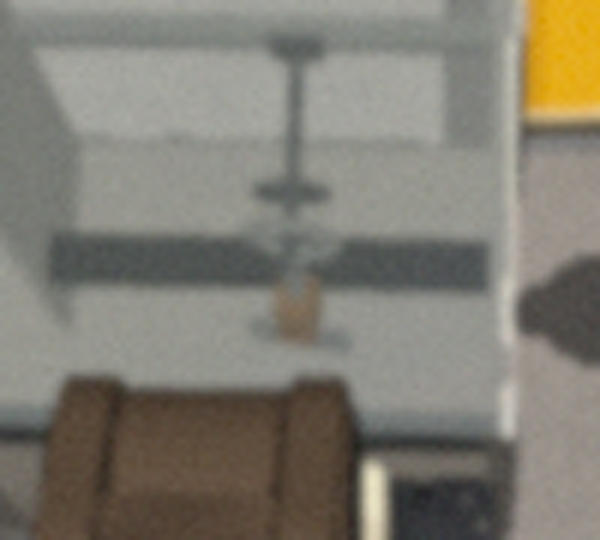

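It hangs: the ring is at the elbow at zoom (293,240) and the handle runs down to (297,320). Now I'll retreat, rise and go to the tab.

```bash
python3 -m inch '[[[0.2,15,0,0,0],[0.2,30,0,0,0],[0.2,35,0,0,0],[0.2,35,0,0,0],[0.5,0,0,-35,0],[0.5,0,0,-45,0],[0.5,0,0,-45,0],[0.5,0,0,-45,0],[0.5,0,0,-45,0],[0.5,0,0,-45,0],[0.5,0,0,0,0]]]'; python3 -c "
from geo import *
to(c2w(-.019,.11,.42),EY[:2])"
```

```text
clock: 22.1
position: [0.3891, 0.0369, 0.3977]
ee_rot: [0.076, 3.058, -0.013]
force: [1.2, 0.4, -0.7]
width: 0.502
d mm [-163.1, 240.5, -10.4] turn -0.3 | pos [0.3891 0.0369 0.3977] tool z [ 0.083 -0.011 -0.997] y [ 0.05   0.999 -0.007] w 0.502 F [ 1.2  0.4 -0.7] t 22.1 q [-0.76, -0.17, 0.41, 1.85, 0.11, 1.37, 1.16]
```

```bash
python3 -m inch '[[[0.5,0,30,-20,0],[0.5,-15,35,0,0],[0.5,-25,35,0,0],[0.5,-25,35,0,0],[0.5,-25,35,0,0],[0.5,-25,35,0,0],[0.5,-20,15,0,0],[0.5,-10,0,0,0],[0.5,0,0,0,0],[0.5,0,0,0,0]]]'; python3 snap.py r; python3 -c "
from geo import *
to(c2w(-.019,.11,.31),EY[:2])
import cv2
u=cv2.imread('pics/r_top.png');t=cv2.imread('pics/r_side.png');import numpy as np
cv2.imwrite('pics/zr.png',cv2.resize(np.hstack([t[140:340,140:340],u[140:340,150:350]]),None,fx=2,fy=2))"
```

```text
clock: 23.1
position: [0.5477, 0.255, 0.4274]
ee_rot: [0.081, 3.058, -0.009]
force: [-1.2, 0.0, 0.7]
width: 0.499
d mm [-4.5, 15.6, 118.8] turn -0.5 | pos [0.5475 0.2547 0.4281] tool z [ 0.083 -0.007 -0.997] y [ 0.053  0.999 -0.003] w 0.502 F [ 0.1 -0.   0.1] t 23.2 q [-0.82, 0.27, 0.36, 1.36, -0.05, 1.47, 1.05]
```

View pics/zr.png

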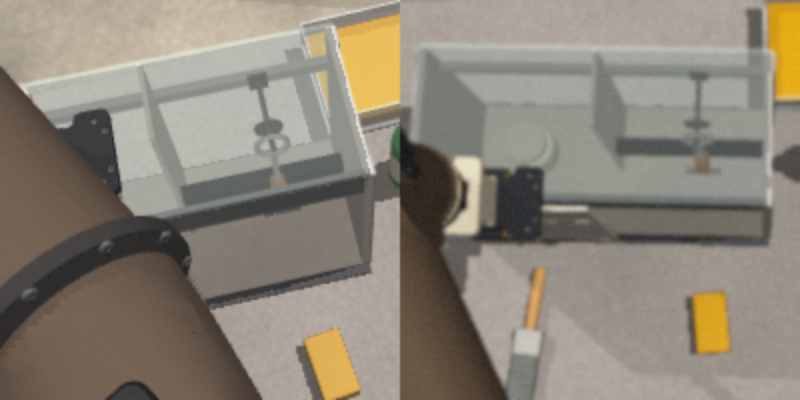

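Scraper hangs in the right bay, ring at side zoom (271,147). The door's right edge is at top zoom (588,208).

```bash
python3 -c "
from geo import *
print(w2c(plane(load('r','top'),(243.9,243.8),.278)))"; python3 -m inch '[[[0.5,-4,15,20,0],[0.5,0,0,25,0],[0.5,0,0,0,0],[0.5,0,0,0,0]]]'; python3 -c "
from geo import *
to(c2w(-.019,.11,.308),EY[:2])"
```

```text
[-5.50e-03  1.00e-04  2.78e-01]
clock: 23.6
position: [0.5545, 0.2667, 0.3868]
ee_rot: [0.085, 3.054, -0.001]
force: [-0.9, -0.7, -0.0]
width: 0.497
d mm [-1.1, 2.9, 79.2] turn -0.7 | pos [0.5545 0.2667 0.3868] tool z [ 0.087 -0.003 -0.996] y [0.056 0.998 0.002] w 0.497 F [-0.9 -0.7 -0. ] t 23.6 q [-0.82, 0.29, 0.35, 1.42, -0.06, 1.37, 1.04]
```

```bash
python3 -m inch '[[[0.5,2,2,20,0],[0.5,2,0,20,0],[0.5,2,0,20,0],[0.5,0,0,12,0],[0.5,0,0,0,0],[0.5,0,0,0,0]]]'; python3 -c "
from geo import *
to(c2w(-.019,.11,.308),EY[:2])"
```

```text
clock: 24.2
position: [0.5567, 0.268, 0.3228]
ee_rot: [0.088, 3.043, 0.011]
force: [0.3, 0.8, 0.9]
width: 0.501
d mm [-4.4, 1.4, 15.3] turn -0.8 | pos [0.5567 0.268  0.3228] tool z [ 0.097  0.005 -0.995] y [0.057 0.998 0.01 ] w 0.501 F [0.3 0.8 0.9] t 24.2 q [-0.81, 0.31, 0.34, 1.55, -0.07, 1.21, 1.04]
```

```bash
python3 -m inch '[[[0.5,-2,0,12,-1],[0.5,0,0,0,0],[0.5,0,-12,0,0],[0.5,0,-18,0,0],[0.5,0,-20,0,0],[0.5,0,-20,0,0],[0.5,0,-20,0,0],[0.5,0,-20,0,0],[0.5,0,-20,0,0],[0.5,0,0,0,0]]]'; python3 -c "
from geo import *
to(c2w(-.019,-.126,.308),EY[:2])"
```

```text
clock: 25.2
position: [0.5549, 0.1276, 0.3127]
ee_rot: [0.062, 3.039, 0.019]
force: [0.1, -0.4, 0.2]
width: 0.502
d mm [-0.8, -94.3, 3.4] turn 0.1 | pos [0.5549 0.1276 0.3127] tool z [ 0.102  0.011 -0.995] y [0.04  0.999 0.015] w 0.502 F [ 0.1 -0.4  0.2] t 25.2 q [-0.65, 0.22, 0.39, 1.69, -0.07, 1.14, 1.29]
```

```bash
python3 -m inch '[[[0.5,0,-18,1,0],[0.5,0,-18,1,0],[0.5,0,-18,0,0],[0.5,0,-16,0,0],[0.5,0,-10,0,0],[0.5,0,0,0,0]]]'; python3 -c "
from geo import *
to(c2w(-.019,-.126,.308),EY[:2])"
```

```text
clock: 25.8
position: [0.5516, 0.0478, 0.3113]
ee_rot: [0.059, 3.036, 0.029]
force: [0.9, -0.4, 0.8]
width: 0.501
d mm [-1.0, -14.5, 3.2] turn 0.2 | pos [0.5516 0.0478 0.3113] tool z [ 0.105  0.017 -0.994] y [0.038 0.999 0.021] w 0.501 F [ 0.9 -0.4  0.8] t 25.8 q [-0.54, 0.19, 0.43, 1.74, -0.09, 1.13, 1.44]
```

```bash
python3 -m inch '[[[0.5,0,-8,0,0],[0.5,0,-5,0,0],[0.5,0,0,0,0]]]'; python3 -m inch '[[[0.5,0,-4,0,0],[0.5,0,-3,0,0],[0.5,0,0,0,0]]]'; python3 -m inch '[[[0.5,0,-4,0,0],[0.5,0,0,0,0]]]';python3 -c "
from geo import *
to(c2w(-.019,-.126,.308),EY[:2])"
```

```text
clock: 26.1
position: [0.551, 0.036, 0.3112]
ee_rot: [0.056, 3.036, 0.03]
force: [-0.3, -1.0, 0.3]
width: 0.5
clock: 26.4
position: [0.5511, 0.0355, 0.311]
ee_rot: [0.046, 3.035, 0.041]
force: [-0.6, 0.4, -0.6]
width: 0.501
clock: 26.6
position: [0.5511, 0.0352, 0.3107]
ee_rot: [0.04, 3.036, 0.046]
force: [-0.4, -1.1, 1.1]
width: 0.498
d mm [-0.9, -1.9, 2.8] turn 0.9 | pos [0.5511 0.0352 0.3107] tool z [ 0.106  0.029 -0.994] y [0.024 0.999 0.032] w 0.498 F [-0.4 -1.1  1.1] t 26.6 q [-0.51, 0.19, 0.43, 1.74, -0.11, 1.12, 1.5]
```

The door is at its stop: further pushes no longer moved the TCP. I'll centre the fingers, lift clear and look.

```bash
python3 -m inch '[[[0.5,0,9,0,0],[0.5,0,6,0,0],[0.5,0,0,0,0],[0.5,0,0,-25,0],[0.5,0,0,-40,0],[0.5,0,0,-40,0],[0.5,40,20,-10,0],[0.5,40,45,0,0],[0.5,40,45,0,0],[0.5,40,45,0,0],[0.5,30,45,0,0],[0.5,0,0,0,0]]]'; python3 -m inch '[[[0.5,20,45,0,0],[0.5,10,45,0,0],[0.5,0,45,0,0],[0.5,0,0,0,0],[0.5,0,0,0,0]]]';python3 snap.py s; python3 -c "
from geo import *
to(c2w(-.019,-.126,.308),EY[:2])
import cv2
u=cv2.imread('pics/s_top.png');t=cv2.imread('pics/s_side.png');import numpy as np
cv2.imwrite('pics/zs.png',cv2.resize(np.hstack([t[140:340,190:390],u[140:340,210:410]]),None,fx=2,fy=2))"
```

```text
clock: 27.8
position: [0.37, 0.2316, 0.4161]
ee_rot: [0.054, 3.033, 0.04]
force: [-0.2, 0.2, 0.6]
width: 0.5
clock: 28.3
position: [0.3476, 0.3653, 0.4172]
ee_rot: [0.056, 3.03, 0.039]
force: [-0.0, -0.7, 0.0]
width: 0.498
d mm [-204.4, -326.5, 123.2] turn 0.2 | pos [0.3475 0.3646 0.4172] tool z [ 0.111  0.024 -0.994] y [0.036 0.999 0.028] w 0.503 F [-0.6  0.1  0.4] t 28.4 q [-0.98, 0.07, 0.0, 1.6, 0.08, 1.39, 0.55]
```

View pics/zs.png

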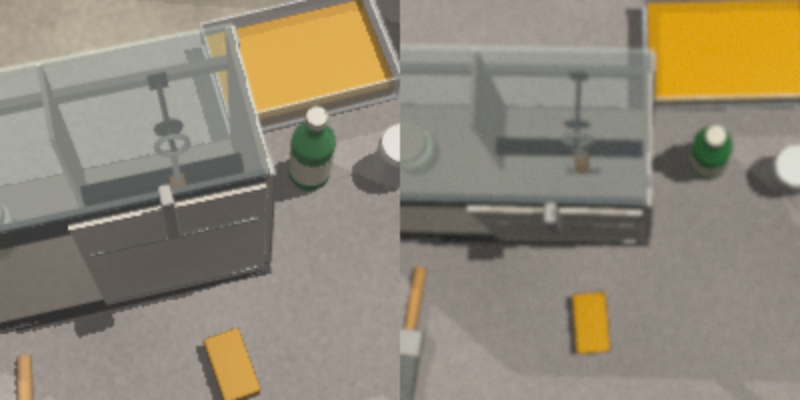

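View pics/s_top.png

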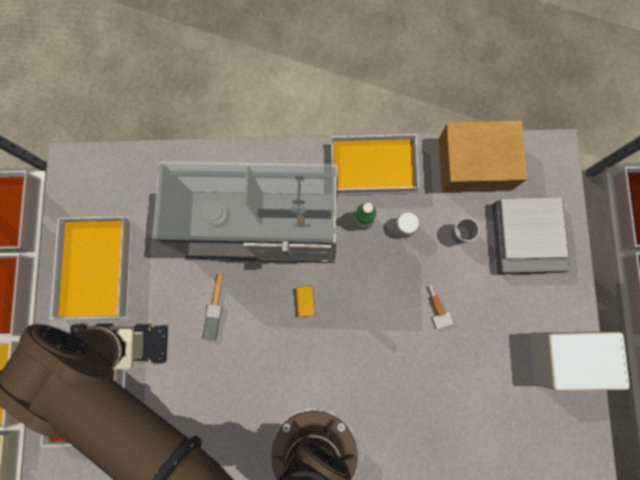

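Door panel ends in the top view are at zoom (468,208) and (642,211), so I'll check the door value. I'll also check the scraper's tilt and whether anything else has moved.

```bash
python3 - <<'E'
from geo import *
t,s=load('s','top'),load('s','side')
T=lambda x,y:((x-400+.5)/2+209.5,(y+.5)/2+139.5);S=lambda x,y:((x+.5)/2+189.5,(y+.5)/2+139.5)
print("door ends",w2c(plane(t,T(468,209),.278)),w2c(plane(t,T(642,212),.278)),w2c(plane(s,S(266,186),.278)))
print("tab",w2c(plane(t,T(551,213),.335)))
print("ring",w2c(tri(s,S(172,146),t,T(578,141))),"handle",w2c(tri(s,S(177,181),t,T(581,162))))
a=load('a','top')['frame'];d=cv2.absdiff(a,t['frame']).max(2);m=(d>50).astype(np.uint8)
for c in cv2.findContours(m,0,2)[0]:
    if cv2.contourArea(c)>15: print(cv2.boundingRect(c))
E
```

```text
door ends [-0.0067  0.0004  0.278 ] [-0.0059 -0.2192  0.278 ] [-0.0085 -0.2186  0.278 ]
tab [-0.0189 -0.1105  0.335 ]
ring [ 0.1011 -0.1301  0.2069] handle [ 0.0883 -0.1291  0.1343]
(342, 466, 7, 12)
(254, 465, 21, 15)
(226, 465, 33, 15)
(293, 460, 27, 14)
(334, 446, 6, 10)
(260, 424, 20, 6)
(40, 423, 14, 8)
(215, 422, 32, 12)
(116, 329, 16, 40)
(134, 324, 34, 40)
(0, 324, 225, 156)
(366, 277, 13, 23)
(283, 241, 5, 10)
```

```bash
python3 -m inch '[[[0.5,0,0,0,0],[0.5,0,0,0,0],[0.5,0,0,0,0]]]'; python3 -c "
from cell import workorder
print(workorder.sign_off())"
```

```text
clock: 28.7
position: [0.3489, 0.3616, 0.418]
ee_rot: [0.064, 3.029, 0.04]
force: [0.1, -0.2, 0.0]
width: 0.502
the job is handed in; nothing more can be done
None
```

The ring scraper hangs by its ring on the hook, the door is shut, and I handed the job in at about 29 s. The sign-off gave no verdict.

**What I did**
1. Slid the door fully open by its tab, with the fingers loosely around it.
2. Gripped the scraper by its handle and tilted it ring-up in the grip, to roughly 37°. I did that by pressing its neck on the roof's front edge, because the moves cannot tilt the tool.
3. Took it in under the rail, put the ring over the prong and let go.
4. Retreated, slid the door to its stop, and moved the arm clear.

**Last checks, from the final pictures**
- **Ring:** its centre is about 13 mm below the hook's elbow and 1 mm off sideways. The limit is 32 mm.
- **Door:** its edges and tab put it within about 1 mm of shut.
- **Other objects:** comparing the first and last top views showed changes only at the arm, the door tab and the spot where the scraper had lain.
- **Robot:** the force reading was close to zero, so it was touching nothing.

**Less certain**
- **Tilt:** I measured about 10° from vertical against the 17° limit. It is rough, because it uses a visible handle edge rather than the handle's axis.
- **Hook load and scraper speed:** I could not measure these directly. The scraper looked the same in pictures taken over several seconds.

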